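Close the shielded radio units and sniff their seams

ROBOT

A 6-joint arm with a two-finger parallel gripper is mounted at the origin on the work surface. World frame = base frame: x ahead of the robot, y to its left, z up, the work surface at z = 0. Lengths are in m, angles in rad, forces in N, time in s.
With the tool pointing down it reaches from about 0.375 to 0.9 m from the base axis. Payload 3.1 kg.
Tool frame: the origin (TCP) lies midway between the tips of the shut fingers; the grasp point (between the pads) lies 19 mm behind it (manip.pinch_z is the distance from the TCP to the grasp point, in m); z points along the fingers, y is the line along which they close (so a half turn about z gives the same grasp; the last joint's range is limited). The gripper opens to 85 mm and grips with 20 to 120 N. Pads are 22 mm wide; open, the fingers measure 114 mm over their backs; the gripper's body (76 mm by 85 mm) begins 54 mm behind the grasp point. The pads swing forward as they close: fully open they stand 13 mm farther back than shut.
Start: joints at [1.093, 0.527, 1.433, -0, 1.181, -0.178], TCP at [0.185, 0.597, 0.231] pointing down, gripper open.
Joint ranges: [-3.08, 3.08], [-0.75, 2.2], [0.22, 2.44], [-1.43, 4.57], [0, 2.65], [-2.85, 2.85]. Speed limits (rad/s): [2.79, 2.79, 3.14, 3.14, 3.14, 3.14].

INTERFACE

Orientations are given as a unit quaternion [x, y, z, w].
In Python, from station import manip, viewer, ticket gives the robot as it stands.
- The arm moves only by the shell command python3 -m creep 'ROWS' [FORCE]. ROWS is JSON, a list of rows, each an object with "slide": the shift along the tool's x, y, z in cm, a list of three; "angular": the turn, a rotation vector about the tool's x, y, z in rad, a list of three; "claw": the opening, from -1 (shut) to 1 (fully open). A call has 1 to 10 rows; each row shifts and turns the commanded pose from where the row before left it, along the tool's axes as they then stand; what a row does not reach is not made up. A row lasts 1/12 s, in which the tool goes at most 41.7 mm and 7.16 degrees, less where a joint would pass 70% of its speed; a pose out of reach is approached as far as the arm can. A call with a gripper value outside its range is refused whole. The fingers move at their own pace and stop on an object; FORCE is the grip in N (left out, the last holds). Time passes only in rows, so rows that do not move let the fingers close. It gives the time, the measured TCP pose, the force, the opening and the grip force at its end, in the units of the state.
- manip.sense(): the state, without advancing time (a new reading comes with each control period).
- viewer.snapshot(name): name is "scene" or "top"; returns the picture (480x640x3 uint8, blue, green, red); there is no depth.
- viewer.calibration(name): a dict with "fov_y" (degrees; the focal length in pixels is half the picture's height over the tangent of half this angle, whatever the lens; pixels are square), "cx", "cy" (the principal point, pixels), "k1" (the pictures are not rectified: a ray, as slopes to the right and down, at radius r is drawn at 1 + k1 r^2 times it, then the intrinsics apply), "T" (4x4, takes a point from camera to world coordinates). Camera axes: x right, y up, looking along -z (the intrinsics and any distortion apply to the point x, -y, -z); pixel columns grow to the right and rows downward; lengths in m; the calibration is good to about 2 mm. A picture is of the moment at which its call begins. calibration takes no time and is no camera call.
- ticket.sign_off(): hands the job in; it is judged then, once.
The state is a dict: "t": time; "q": joint angles; "qd": joint speeds; "tau": joint torques, N m; "tcp_pos": TCP position; "tool_rot": TCP orientation; "force": force on the tool from outside, world axes, zero at the start; "ft_torque": the same for the moment, N m; "finger_gap": opening from 0.0 (shut) to 1.0 (fully open); "gripper_force": force on a finger pad.
Only numpy, scipy, OpenCV 4.12 (cv2) and the standard library are available. Lean on these libraries where they do the work, as an engineer would, in place of code of your own. Each camera call takes 0.05 s, during which the arm holds its last target. There are 200 camera calls.

TASK

Put every cover lying on the bench on the radio unit of its own colour, copper strip over copper strip and fully home; a unit whose cover is missing stays open. Then take the orange sniffer probe upright from its stand and guide its tip along the L-shaped copper strip of each covered unit, first green, then yellow, then blue: from the left end of the run on the robot's side, right to the corner, round it and on to the end away from the robot, with the tip barely above or just touching the strip, never pressing, and never faster than 5 cm/s close to a unit. Finally hang the probe back in its stand, with all covers still home and the spool, bottle and yellow meter left alone.

Things in the scene. Friction and masses are not known exactly. Their poses are not given: they have to be found in the camera images.
- green_unit: green open-topped shielded radio unit, fixed: 80 (x) by 80 (y) by 40 mm high, walls 6 mm, circuit board inside. Origin: centre of its underside. Copper strip on the rim of its -x and -y edges (an L, corner at -x -y); brass socket on its +x wall. Cover home: plate top 45 mm above the bench, edges flush with the unit's outside
- yellow_unit: yellow open-topped shielded radio unit, fixed: 80 (x) by 100 (y) by 40 mm high, walls 6 mm, circuit board inside. Origin: centre of its underside. Copper strip on the rim of its -x and -y edges (an L, corner at -x -y); brass socket on its +x wall. Cover home: plate top 45 mm above the bench, edges flush with the unit's outside
- blue_unit: blue open-topped shielded radio unit, fixed: 80 (x) by 120 (y) by 40 mm high, walls 6 mm, circuit board inside. Origin: centre of its underside. Copper strip on the rim of its -x and -y edges (an L, corner at -x -y); brass socket on its +x wall. Cover home: plate top 45 mm above the bench, edges flush with the unit's outside
- green_cover: loose green cover (may be absent), 150 g: plate 80 (x) by 80 (y) by 5 mm on a plug 62 by 62 by 8 mm that drops into the unit (3 mm play). Origin: centre of the underside, 32 mm up when home; plate top at z 13 mm. Copper strip 10 mm wide on top along the -x and -y edges; home, axes agree with the unit's. Black handle bar over the middle: 14 mm thick (x), 50 mm long (y), z 30 to 44 mm, on posts
- green_cover_start (a point): start of its copper strip, at the -x +y corner of the green cover, on top of the plate, 6 mm inside both edges
- green_cover_corner (a point): corner of its copper strip, at the -x -y corner of the green cover, on top of the plate, 6 mm inside both edges
- green_cover_end (a point): end of its copper strip, at the +x -y corner of the green cover, on top of the plate, 6 mm inside both edges
- yellow_cover: loose yellow cover (may be absent), 150 g: plate 80 (x) by 100 (y) by 5 mm on a plug 62 by 82 by 8 mm that drops into the unit (3 mm play). Origin: centre of the underside, 32 mm up when home; plate top at z 13 mm. Copper strip 10 mm wide on top along the -x and -y edges; home, axes agree with the unit's. Black handle bar over the middle: 14 mm thick (x), 50 mm long (y), z 30 to 44 mm, on posts
- yellow_cover_start (a point): start of its copper strip, at the -x +y corner of the yellow cover, on top of the plate, 6 mm inside both edges
- yellow_cover_corner (a point): corner of its copper strip, at the -x -y corner of the yellow cover, on top of the plate, 6 mm inside both edges
- yellow_cover_end (a point): end of its copper strip, at the +x -y corner of the yellow cover, on top of the plate, 6 mm inside both edges
- blue_cover: loose blue cover (may be absent), 150 g: plate 80 (x) by 120 (y) by 5 mm on a plug 62 by 102 by 8 mm that drops into the unit (3 mm play). Origin: centre of the underside, 32 mm up when home; plate top at z 13 mm. Copper strip 10 mm wide on top along the -x and -y edges; home, axes agree with the unit's. Black handle bar over the middle: 14 mm thick (x), 50 mm long (y), z 30 to 44 mm, on posts
- blue_cover_start (a point): start of its copper strip, at the -x +y corner of the blue cover, on top of the plate, 6 mm inside both edges
- blue_cover_corner (a point): corner of its copper strip, at the -x -y corner of the blue cover, on top of the plate, 6 mm inside both edges
- blue_cover_end (a point): end of its copper strip, at the +x -y corner of the blue cover, on top of the plate, 6 mm inside both edges
- probe: orange sniffer probe, 148 mm long, 90 g, upright in its stand at the start. Origin: lowest point of the copper ball tip (12 mm across); z points up the probe. Steel shaft 9 mm across up to z 70 mm, then a round handle 26 mm across up to z 148 mm; grip it about 125 mm above the tip
- stand: probe stand, fixed: dark base 80 by 80 by 12 mm with an upright aluminium tube in the middle, 30 mm across, 20 mm bore, its mouth 90 mm above the bench. The probe's shaft hangs in the tube with the lower end of its handle on the mouth. Origin: centre of the underside
- stand_rest (a point): where the probe's tip is when the probe is home in the stand: on the tube's axis, 20 mm above the bench
- spool: bystander: spool of solder wire, 68 mm across, 44 mm high, origin under its centre
- bottle: bystander: white bottle, 66 mm across, 150 mm high, origin under its centre
- meter: bystander: yellow multimeter 110 by 65 by 35 mm, origin under its centre
Mind the look-alikes: they are no part of the job. Leave any pink look-alike of the green_cover alone. There is more than one size of the stand; the one meant has the size given above.

How it is judged:
On the way, in this order (a step that is already met when the one before it is completed fails the run):
1. every cover on the bench is fully home on the unit of its own colour, strip over strip (distance between green_cover and green_unit below 0.035 m and angle between each of green_cover, yellow_cover, blue_cover's own z axis and vertical below 0.05 rad and x of green_cover_start in the frame of green_unit below -0.025 m and y of green_cover_start in the frame of green_unit above 0.025 m and distance between yellow_cover and yellow_unit below 0.035 m and x of yellow_cover_start in the frame of yellow_unit below -0.025 m and y of yellow_cover_start in the frame of yellow_unit above 0.025 m and distance between blue_cover and blue_unit below 0.035 m and x of blue_cover_start in the frame of blue_unit below -0.025 m and y of blue_cover_start in the frame of blue_unit above 0.025 m), for 0.3 s.
2. with the green cover home, the probe tip is at the start of its copper strip (within 12 mm) (distance between probe and green_cover_start below 0.012 m and distance between green_cover and green_unit below 0.035 m), for 0.2 s.
3. with the green cover home, the probe tip is at the corner of its copper strip (within 12 mm) (distance between probe and green_cover_corner below 0.012 m and distance between green_cover and green_unit below 0.035 m), for 0.2 s.
4. with the green cover home, the probe tip is at the end of its copper strip (within 12 mm) (distance between probe and green_cover_end below 0.012 m and distance between green_cover and green_unit below 0.035 m), for 0.2 s.
5. with the yellow cover home, the probe tip is at the start of its copper strip (within 12 mm) (distance between probe and yellow_cover_start below 0.012 m and distance between yellow_cover and yellow_unit below 0.035 m), for 0.2 s.
6. with the yellow cover home, the probe tip is at the corner of its copper strip (within 12 mm) (distance between probe and yellow_cover_corner below 0.012 m and distance between yellow_cover and yellow_unit below 0.035 m), for 0.2 s.
7. with the yellow cover home, the probe tip is at the end of its copper strip (within 12 mm) (distance between probe and yellow_cover_end below 0.012 m and distance between yellow_cover and yellow_unit below 0.035 m), for 0.2 s.
8. with the blue cover home, the probe tip is at the start of its copper strip (within 12 mm) (distance between probe and blue_cover_start below 0.012 m and distance between blue_cover and blue_unit below 0.035 m), for 0.2 s.
9. with the blue cover home, the probe tip is at the corner of its copper strip (within 12 mm) (distance between probe and blue_cover_corner below 0.012 m and distance between blue_cover and blue_unit below 0.035 m), for 0.2 s.
10. with the blue cover home, the probe tip is at the end of its copper strip (within 12 mm) (distance between probe and blue_cover_end below 0.012 m and distance between blue_cover and blue_unit below 0.035 m), for 0.2 s.
At the end, for the whole second after the job is handed in: Every present cover is home on the unit of its own colour (origin within 35 mm of the unit's origin (32 mm when exactly home), tilt under 0.05 rad, strip over strip) and at rest; the probe hangs at rest in its stand (tip within 12 mm of stand_rest, tilt under 0.15 rad) (all of step 1 and linear speed of each of green_cover, yellow_cover, blue_cover, probe below 0.02 m/s and distance between probe and stand_rest below 0.012 m and angle between probe's own z axis and vertical below 0.15 rad); the robot touches nothing.
It fails at once if the probe moves faster than 80 mm/s while its tip is over the green unit, less than 15 mm above the cover's height (x of probe in the frame of green_unit between -0.05 and 0.05 m and y of probe in the frame of green_unit between -0.05 and 0.05 m and z of probe in the frame of green_unit below 0.06 m and linear speed of probe above 0.08 m/s).
It fails at once if the probe moves faster than 80 mm/s while its tip is over the yellow unit, less than 15 mm above the cover's height (x of probe in the frame of yellow_unit between -0.05 and 0.05 m and y of probe in the frame of yellow_unit between -0.06 and 0.06 m and z of probe in the frame of yellow_unit below 0.06 m and linear speed of probe above 0.08 m/s).
It fails at once if the probe moves faster than 80 mm/s while its tip is over the blue unit, less than 15 mm above the cover's height (x of probe in the frame of blue_unit between -0.05 and 0.05 m and y of probe in the frame of blue_unit between -0.07 and 0.07 m and z of probe in the frame of blue_unit below 0.06 m and linear speed of probe above 0.08 m/s).
It fails at once if the probe is pressed with more than 15 N on a cover or unit (contact force between probe and green_cover above 15 N or contact force between probe and green_unit above 15 N or contact force between probe and yellow_cover above 15 N or contact force between probe and yellow_unit above 15 N or contact force between probe and blue_cover above 15 N or contact force between probe and blue_unit above 15 N).
It fails at once if a bystander is moved more than 30 mm (distance of any of spool, bottle, meter from where it was at the start of the episode above 0.03 m).
Of green_cover, yellow_cover, blue_cover only 2 to 3 are there at a start; the rules pass over those that are not, and their reading is None.
At some moment in a run one of green_cover, yellow_cover, blue_cover may be knocked a few centimetres aside while the robot is not near it.
It also fails if it takes over 210 s, if anything falls off the work surface, if the arm or the gripper's body presses on something with over 40 N, if the wrist force passes 120 N, or if a joint passes its speed limit or range.

## Working session

There is one attempt and no reset: what is moved stays moved. The work goes in short steps, Python scripts to look and compute and a shell command to move; the robot and the scene stay as the last step left them, time stands still between calls to the robot, and variables do not carry over. Pictures are saved under pics/ and viewed, at most 14 in all, crops included, and the job is handed in when it is done.

```bash
ls; mkdir -p pics; cat > h.py <<'E'
import numpy as np,cv2
from station import manip,viewer,ticket
from scipy.spatial.transform import Rotation as R
def K(c):
    f=240/np.tan(np.radians(c['fov_y'])/2)
    return np.array([[f,0,c['cx']],[0,f,c['cy']],[0,0,1.]]),np.array([c['k1'],0,0,0,0.])
def p2w(name,px,z):
    c=viewer.calibration(name);k,d=K(c);T=np.array(c['T'])
    u=cv2.undistortPoints(np.array(px,float).reshape(-1,1,2),k,d).reshape(-1,2)
    r=np.c_[u[:,0],-u[:,1],-np.ones(len(u))]@T[:3,:3].T
    o=T[:3,3];return o+r*((np.array(z)-o[2])/r[:,2])[:,None]
def w2p(name,P):
    c=viewer.calibration(name);k,d=K(c);T=np.linalg.inv(np.array(c['T']))
    P=np.atleast_2d(P)@T[:3,:3].T+T[:3,3]
    P=P*[1,-1,-1]
    return cv2.projectPoints(P,np.zeros(3),np.zeros(3),k,d)[0].reshape(-1,2)
def st():
    s=manip.sense();r=R.from_quat(s['tool_rot']).as_matrix()
    print('t',round(s['t'],2),'tcp',np.round(s['tcp_pos'],4),'x',np.round(r[:,0],3),'y',np.round(r[:,1],3),'z',np.round(r[:,2],3),'F',np.round(s['force'],1),'gap',round(s['finger_gap'],3),'gf',round(s['gripper_force'],1),'q',np.round(s['q'],2))
    return s,r
def go(p,yaw=None):
    """rows needed: tool-axis shift in cm to p; yaw = world heading wanted for tool y (mod pi)"""
    s,r=st();d=r.T@(np.array(p)-s['tcp_pos'])*100
    print('slide cm (now axes)',np.round(d,2))
    if yaw is not None:
        a=np.arctan2(r[1,1],r[0,1]);dw=(yaw-a+np.pi/2)%np.pi-np.pi/2
        print('turn about world z',round(dw,4),'=> tool z',round(-dw,4))
E
python3 - <<'E'
from h import *
for n in('scene','top'):
    im=viewer.snapshot(n);cv2.imwrite(f'pics/{n}0.png',im);c=viewer.calibration(n);print(n,c['fov_y'],c['k1'],np.round(np.array(c['T']),3).tolist())
st()
E
```

```text
pics
scene 52.437125674974396 0.03671050593106067 [[0.398, -0.789, 0.468, 1.014], [0.917, 0.338, -0.211, -0.231], [0.009, 0.513, 0.858, 0.908], [0.0, 0.0, 0.0, 1.0]]
top 50.07572765230085 -0.032316227528989 [[-0.072, 0.975, -0.208, 0.328], [-0.997, -0.07, 0.017, -0.01], [0.002, 0.209, 0.978, 1.039], [0.0, 0.0, 0.0, 1.0]]
t 0.1 tcp [0.1843 0.5965 0.2304] x [-0.955  0.295  0.   ] y [ 0.295  0.955 -0.002] z [-0.001 -0.002 -1.   ] F [-0.1 -0.2  0.5] gap 0.998 gf 0.0 q [ 1.09  0.53  1.43  0.    1.18 -0.18]
```

View pics/scene0.png

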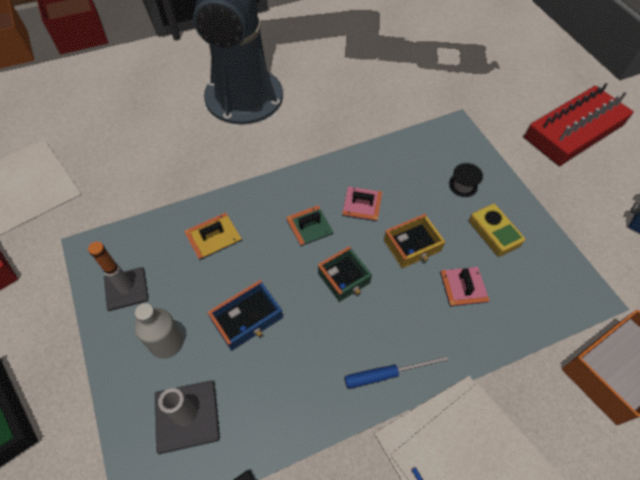

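View pics/top0.png

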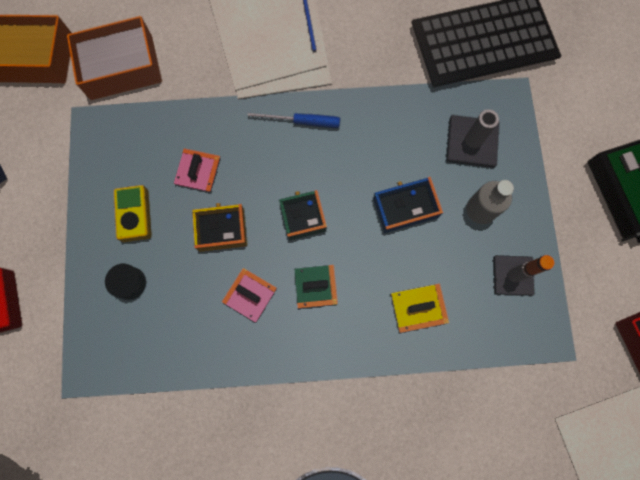

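The top view shows the yellow cover at (418,308) and the green cover at (315,285). There is no blue cover. The pink look-alikes are at (250,294) and (198,170). The units are blue (408,204), green (303,214) and yellow (219,227). The probe is in the smaller stand at (514,275), and the larger stand is at (473,140). I'll check the choice in a close crop.

```bash
python3 - <<'E'
from h import *
im=cv2.imread('pics/top0.png')
a=cv2.resize(im[170:340,185:455],None,fx=2.95,fy=2.95,interpolation=cv2.INTER_CUBIC);a=cv2.convertScaleAbs(a,alpha=1.4,beta=15)
cv2.imwrite('pics/crop1.png',a)
E
```

```text
(no output)
```

View pics/crop1.png

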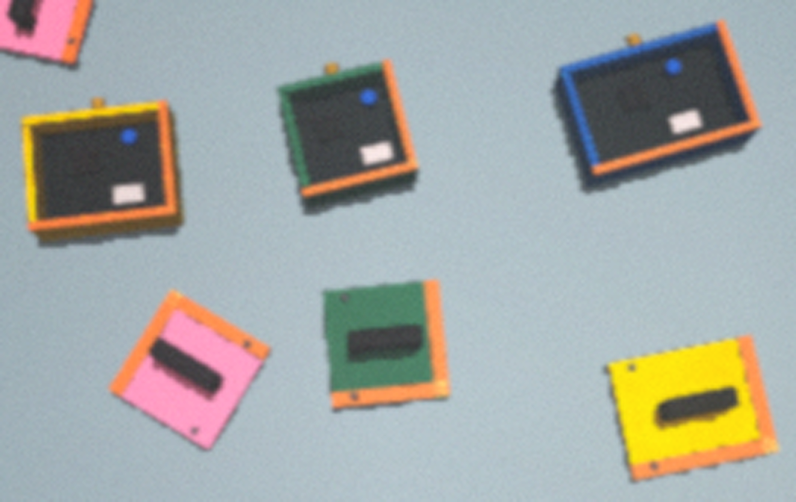

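Green and yellow covers are both strip-down/right, the same sense as their units; the pink ones differ. I'll measure by hull and compare with hand-read corners.

```bash
cat >> h.py <<'E'
def fit(P,a,b):
    """P world corners order ++,+-,--,-+ ; rigid fit of a x b rectangle -> centre, yaw, residuals mm"""
    M=np.array([[a,b],[a,-b],[-a,-b],[-a,b]])/2;c=P[:,:2].mean(0);Q=P[:,:2]-c
    th=np.arctan2((M[:,0]*Q[:,1]-M[:,1]*Q[:,0]).sum(),(M*Q).sum())
    rr=np.array([[np.cos(th),-np.sin(th)],[np.sin(th),np.cos(th)]])
    return c,th,np.round(1000*(Q-M@rr.T),1).tolist()
E
python3 - <<'E'
from h import *
C={'gcov':([(324,291),(436,279),(448,394),(332,408)],.08,.08,.013),'ycov':([(606,365),(750,335),(776,452),(634,481)],.08,.1,.013),
'yun':([(22,118),(168,101),(175,212),(32,230)],.08,.1,.04),'gun':([(279,88),(389,60),(416,165),(305,195)],.08,.08,.04),'bun':([(560,68),(722,22),(758,125),(596,174)],.08,.12,.04)}
for n,(p,a,b,z) in C.items():
    px=(np.array(p)+.5)/2.95-.5+[185,170]
    c,th,r=fit(p2w('top',px,[z]*4),a,b);print(n,np.round(c,4),'yaw',round(th,4),'res mm',r)
    print('   handle/centre top px',np.round(w2p('top',[*c,z])[0]),'scene',np.round(w2p('scene',[*c,z])[0]))
im=cv2.imread('pics/top0.png');hsv=cv2.cvtColor(im,cv2.COLOR_BGR2HSV)
for n,(x0,y0,x1,y1) in {'gcov':(285,255,345,315),'ycov':(382,275,455,340),'gun':(272,183,332,243),'yun':(185,196,252,256),'bun':(366,170,448,238)}.items():
    m=np.zeros(hsv.shape[:2],np.uint8);roi=hsv[y0:y1,x0:x1]
    m=((roi[...,1]>120)&(roi[...,2]>(40 if 'cov' in n else 60))).astype(np.uint8)
    k,l,s,_=cv2.connectedComponentsWithStats(m);i=1+s[1:,4].argmax()
    h=cv2.findContours((l==i).astype(np.uint8),0,1)[0][0].reshape(-1,2)+[x0,y0]
    z=C[n][3];W=p2w('top',h,[z]*len(h))[:,:2]*1000
    print(n,cv2.minAreaRect(W.astype(np.float32)))
E
```

```text
gcov [ 0.4531 -0.0028] yaw 0.03 res mm [[-0.5, -1.9], [-0.1, 1.0], [1.0, 1.2], [-0.4, -0.2]]
   handle/centre top px [315. 286.] scene [309. 223.]
ycov [ 0.3941 -0.2061] yaw 0.1254 res mm [[-0.5, 0.3], [0.3, -0.6], [-0.1, 1.2], [0.3, -0.9]]
   handle/centre top px [419. 308.] scene [213. 233.]
yun [0.5843 0.1823] yaw 0.0499 res mm [[-0.7, -0.0], [-0.9, -0.4], [1.1, 1.8], [0.5, -1.4]]
   handle/centre top px [218. 226.] scene [414. 235.]
gun [0.599  0.0126] yaw 0.1842 res mm [[-1.4, -1.7], [-1.4, 0.4], [1.8, 1.8], [1.0, -0.5]]
   handle/centre top px [302. 213.] scene [344. 268.]
bun [ 0.605 -0.202] yaw 0.2204 res mm [[-0.7, -1.3], [-1.6, 0.5], [1.2, 1.9], [1.1, -1.2]]
   handle/centre top px [408. 202.] scene [245. 309.]
gcov ((452.53558349609375, -3.5534439086914062), (79.39866638183594, 77.17499542236328), 1.341079831123352)
ycov ((394.68902587890625, -206.43707275390625), (79.6298599243164, 100.04369354248047), 7.004288196563721)
gun ((582.5712280273438, -7.522258758544922), (56.81687927246094, 108.76233673095703), 54.10084915161133)
yun ((584.4115600585938, 182.13919067382812), (89.75287628173828, 102.65803527832031), 2.0369527339935303)
bun ((583.322021484375, -223.62594604492188), (64.31831359863281, 140.6232147216797), 45.09928512573242)
```

```bash
python3 -m creep '[{"slide":[0,0,0],"angular":[0,0,0.124],"claw":1},{"slide":[0,0,0],"angular":[0,0,0.124],"claw":1},{"slide":[0,0,0],"angular":[0,0,0.124],"claw":1},{"slide":[0,0,0],"angular":[0,0,0.124],"claw":1},{"slide":[0,0,0],"angular":[0,0,0.124],"claw":1},{"slide":[0,0,0],"angular":[0,0,0.124],"claw":1},{"slide":[0,0,0],"angular":[0,0,0.124],"claw":1},{"slide":[0,0,0],"angular":[0,0,0.124],"claw":1},{"slide":[0,0,0],"angular":[0,0,0.124],"claw":1},{"slide":[0,0,0],"angular":[0,0,0.124],"claw":1}]' 40
python3 - <<'E'
from h import *
go([.453,-.003,.12],.03)
im=cv2.imread('pics/scene0.png');a=cv2.convertScaleAbs(cv2.resize(im[170:360,175:455],None,fx=2.85,fy=2.85,interpolation=cv2.INTER_CUBIC),alpha=1.4,beta=15)
for c,th,A,B,z in [((.453,-.003),.027,.08,.08,.013),((.3944,-.2062),.1245,.08,.1,.013),((.5843,.1823),.0499,.08,.1,.04),((.599,.0126),.1842,.08,.08,.04),((.605,-.202),.2204,.08,.12,.04)]:
    M=np.array([[A,B],[A,-B],[-A,-B],[-A,B]])/2;rr=np.array([[np.cos(th),-np.sin(th)],[np.sin(th),np.cos(th)]])
    P=np.c_[M@rr.T+c,[z]*4];p=((w2p('scene',P)-[175,170]+.5)*2.85-.5)
    cv2.polylines(a,[np.round(p*8).astype(int)],True,(255,0,255),1,cv2.LINE_AA,3)
cv2.imwrite('pics/ov1.png',a)
E
```

```text
t: 0.93
tcp_pos: [0.1844, 0.5967, 0.2307]
tool_rot: [0.698, 0.716, -0.001, 0.0]
force: [0.3, 0.1, 0.2]
finger_gap: 1.001
gripper_force: 0.0
t 0.93 tcp [0.1844 0.5967 0.2307] x [-0.025  1.    -0.001] y [ 1.     0.025 -0.001] z [-0.001 -0.001 -1.   ] F [0.3 0.1 0.2] gap 1.001 gf 0.0 q [1.09 0.53 1.43 0.   1.18 1.07]
slide cm (now axes) [-60.61  25.37  11.12]
turn about world z 0.0052 => tool z -0.0052
```

View pics/ov1.png

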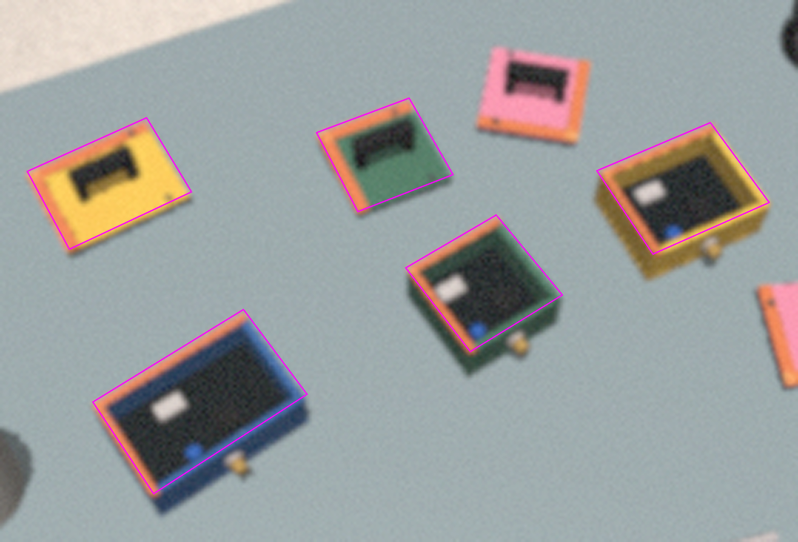

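The overlay puts all five outlines on their objects in the second camera, to within about 1 mm. Moving over the green cover.

```bash
python3 -m creep '[{"slide":[-3.7,1.55,0],"angular":[0,0,0],"claw":1},{"slide":[-3.7,1.55,0],"angular":[0,0,0],"claw":1},{"slide":[-3.7,1.55,0],"angular":[0,0,0],"claw":1},{"slide":[-3.7,1.55,0],"angular":[0,0,0],"claw":1},{"slide":[-3.7,1.55,0],"angular":[0,0,0],"claw":1},{"slide":[-3.7,1.55,0],"angular":[0,0,0],"claw":1},{"slide":[-3.7,1.55,0],"angular":[0,0,0],"claw":1},{"slide":[-3.7,1.55,0],"angular":[0,0,0],"claw":1},{"slide":[-3.7,1.55,0],"angular":[0,0,0],"claw":1},{"slide":[-3.7,1.55,0],"angular":[0,0,0],"claw":1}]' >/dev/null
python3 -m creep '[{"slide":[-3.7,1.55,0],"angular":[0,0,0],"claw":1},{"slide":[-3.7,1.55,0],"angular":[0,0,0],"claw":1},{"slide":[-3.7,1.55,1],"angular":[0,0,0],"claw":1},{"slide":[-3.7,1.55,1],"angular":[0,0,0],"claw":1},{"slide":[-3.7,1.55,1],"angular":[0,0,0],"claw":1},{"slide":[-3.7,1.55,1],"angular":[0,0,0],"claw":1},{"slide":[-1.4,0.57,2],"angular":[0,0,-0.005],"claw":1},{"slide":[0,0,3],"angular":[0,0,0],"claw":1},{"slide":[0,0,0],"angular":[0,0,0],"claw":1}]'
python3 - <<'E'
from h import *
go([.453,-.003,.020],.028)
E
```

```text
t: 2.52
tcp_pos: [0.4542, -0.0015, 0.1374]
tool_rot: [0.695, 0.719, -0.002, -0.004]
force: [-1.4, 0.7, -0.1]
finger_gap: 1.005
gripper_force: 0.0
t 2.52 tcp [ 0.4542 -0.0015  0.1374] x [-0.033  0.999  0.003] y [ 0.999  0.033 -0.009] z [-0.009  0.002 -1.   ] F [-1.4  0.7 -0.1] gap 1.005 gf 0.0 q [-0.25  0.46  1.94 -0.    0.75 -0.28]
slide cm (now axes) [-0.18 -0.02 11.74]
turn about world z -0.0049 => tool z 0.0049
```

```bash
python3 -m creep '[{"slide":[-0.15,0,2.5],"angular":[0,0,0.005],"claw":1},{"slide":[0,0,2.5],"angular":[0,0,0],"claw":1},{"slide":[0,0,2.5],"angular":[0,0,0],"claw":1},{"slide":[0,0,1.5],"angular":[0,0,0],"claw":1},{"slide":[0,0,1],"angular":[0,0,0],"claw":1},{"slide":[0,0,1],"angular":[0,0,0],"claw":1},{"slide":[0,0,0.5],"angular":[0,0,0],"claw":1},{"slide":[0,0,0.1],"angular":[0,0,0],"claw":1},{"slide":[0,0,0],"angular":[0,0,0],"claw":1}]'
python3 -c "
from h import *
go([.453,-.003,.020],.028)"
```

```text
t: 3.27
tcp_pos: [0.457, -0.0019, 0.0258]
tool_rot: [0.696, 0.718, -0.0, -0.0]
force: [-0.2, -0.3, 0.3]
finger_gap: 1.001
gripper_force: 0.0
t 3.27 tcp [ 0.457  -0.0019  0.0258] x [-0.032  0.999 -0.   ] y [ 0.999  0.032 -0.   ] z [-0. -0. -1.] F [-0.2 -0.3  0.3] gap 1.001 gf 0.0 q [-0.25  0.7   2.   -0.    0.45 -0.28]
slide cm (now axes) [-0.1  -0.4   0.58]
turn about world z -0.0038 => tool z 0.0038
```

```bash
python3 -m creep '[{"slide":[0,0,0],"angular":[0,0,0],"claw":0},{"slide":[0,0,0],"angular":[0,0,0],"claw":-0.5},{"slide":[0,0,0],"angular":[0,0,0],"claw":-1},{"slide":[0,0,0],"angular":[0,0,0],"claw":-1},{"slide":[0,0,0],"angular":[0,0,0],"claw":-1},{"slide":[0,0,0],"angular":[0,0,0],"claw":-1},{"slide":[0,0,0],"angular":[0,0,0],"claw":-1},{"slide":[0,0,0],"angular":[0,0,0],"claw":-1},{"slide":[0,0,0],"angular":[0,0,0],"claw":-1},{"slide":[0,0,0],"angular":[0,0,0],"claw":-1}]' 60
```

```text
t: 4.1
tcp_pos: [0.4569, -0.0022, 0.0257]
tool_rot: [0.696, 0.718, 0.0, 0.0]
force: [-0.6, -0.2, 5.5]
finger_gap: 0.148
gripper_force: 59.3
```

Gripped too high on the bar, so I'll reopen, go 6 mm lower and grip again.

```bash
python3 -m creep '[{"slide":[0,0,0],"angular":[0,0,0],"claw":0},{"slide":[0,0,0],"angular":[0,0,0],"claw":0},{"slide":[0,0,0],"angular":[0,0,0],"claw":0},{"slide":[0,0,0.3],"angular":[0,0,0],"claw":0},{"slide":[0,0,0.3],"angular":[0,0,0],"claw":0},{"slide":[0,0,0],"angular":[0,0,0],"claw":0},{"slide":[0,0,0],"angular":[0,0,0],"claw":-1},{"slide":[0,0,0],"angular":[0,0,0],"claw":-1},{"slide":[0,0,0],"angular":[0,0,0],"claw":-1},{"slide":[0,0,0],"angular":[0,0,0],"claw":-1}]' 60
python3 -m creep '[{"slide":[0,0,0],"angular":[0,0,0],"claw":-1},{"slide":[0,0,0],"angular":[0,0,0],"claw":-1},{"slide":[0,0,0],"angular":[0,0,0],"claw":-1}]' 60
python3 -c "
from h import *
im=viewer.snapshot('top');cv2.imwrite('pics/t1.png',im);st()"
```

```text
t: 4.93
tcp_pos: [0.457, -0.0022, 0.0194]
tool_rot: [0.696, 0.718, 0.0, 0.0]
force: [0.0, -0.3, -1.0]
finger_gap: 0.148
gripper_force: 58.5
t: 5.18
tcp_pos: [0.457, -0.0022, 0.0194]
tool_rot: [0.696, 0.718, 0.0, 0.0]
force: [-0.2, -0.9, 0.1]
finger_gap: 0.154
gripper_force: 58.5
t 5.23 tcp [ 0.457  -0.0022  0.0194] x [-0.031  1.    -0.   ] y [1.    0.031 0.   ] z [ 0. -0. -1.] F [ 0.1 -0.   1.1] gap 0.151 gf 58.5 q [-0.25  0.71  2.   -0.    0.43 -0.28]
```

```bash
python3 -m creep '[{"slide":[0,0,-1],"angular":[0,0,0],"claw":-1},{"slide":[0,0,-2],"angular":[0,0,0],"claw":-1},{"slide":[0,0,-2],"angular":[0,0,0],"claw":-1},{"slide":[0,0,-2],"angular":[0,0,0],"claw":-1},{"slide":[0,0,-1.5],"angular":[0,0,0],"claw":-1},{"slide":[0,0,0],"angular":[0,0,-0.05],"claw":-1},{"slide":[0,0,0],"angular":[0,0,-0.05],"claw":-1},{"slide":[0,0,0],"angular":[0,0,-0.053],"claw":-1},{"slide":[0,0,0],"angular":[0,0,0],"claw":-1},{"slide":[0,0,0],"angular":[0,0,0],"claw":-1}]' 60
python3 -c "
from h import *
go([.599,.0134,.09],.184)"
```

```text
t: 6.07
tcp_pos: [0.4568, -0.0022, 0.1048]
tool_rot: [0.64, 0.769, 0.0, 0.0]
force: [0.9, 0.8, -0.7]
finger_gap: 0.153
gripper_force: 58.6
t 6.07 tcp [ 0.4568 -0.0022  0.1048] x [-0.182  0.983 -0.   ] y [0.983 0.182 0.   ] z [ 0. -0. -1.] F [ 0.9  0.8 -0.7] gap 0.153 gf 58.6 q [-0.25  0.53  1.96 -0.    0.65 -0.43]
slide cm (now axes) [-1.05 14.26  1.48]
turn about world z 0.0013 => tool z -0.0013
```

```bash
python3 -m creep '[{"slide":[-0.1,1,0],"angular":[0,0,0],"claw":-1},{"slide":[-0.15,2,0],"angular":[0,0,0],"claw":-1},{"slide":[-0.2,2.5,0],"angular":[0,0,0],"claw":-1},{"slide":[-0.2,2.5,0],"angular":[0,0,0],"claw":-1},{"slide":[-0.2,2.5,0],"angular":[0,0,0],"claw":-1},{"slide":[-0.1,2,0],"angular":[0,0,0],"claw":-1},{"slide":[-0.1,1.25,0],"angular":[0,0,0],"claw":-1},{"slide":[0,0.5,0],"angular":[0,0,0],"claw":-1},{"slide":[0,0,0],"angular":[0,0,0],"claw":-1},{"slide":[0,0,0],"angular":[0,0,0],"claw":-1}]' 60
python3 -c "
from h import *
go([.599,.0134,.052],.184)
for n in('top','scene'): cv2.imwrite('pics/%s2.png'%n,viewer.snapshot(n))
a=cv2.imread('pics/top2.png')[150:340,230:440];b=cv2.imread('pics/scene2.png')[170:360,200:410]
cv2.imwrite('pics/c2.png',cv2.convertScaleAbs(cv2.resize(np.hstack([a,b]),None,fx=1.9,fy=1.9,interpolation=2),alpha=1.4,beta=15))"
```

```text
t: 6.9
tcp_pos: [0.5981, 0.0138, 0.1039]
tool_rot: [0.639, 0.769, -0.001, -0.001]
force: [0.7, -0.3, -0.8]
finger_gap: 0.155
gripper_force: 58.6
t 6.9 tcp [0.5981 0.0138 0.1039] x [-0.183  0.983  0.001] y [ 0.983  0.183 -0.002] z [-0.002  0.    -1.   ] F [ 0.7 -0.3 -0.8] gap 0.155 gf 58.6 q [-0.16  0.66  1.61 -0.    0.88 -0.35]
slide cm (now axes) [-0.05  0.09  5.19]
turn about world z 0.0 => tool z -0.0
```

View pics/c2.png

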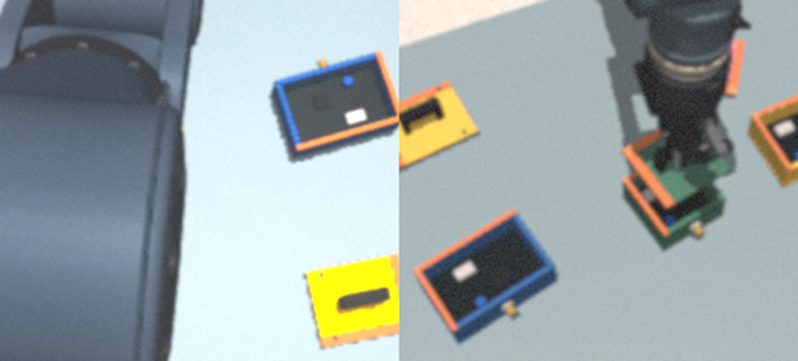

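The scene view shows the green cover held level above the green unit, at about (680,190) in the mosaic. Lowering it.

```bash
python3 -m creep '[{"slide":[-0.03,0.05,1],"angular":[0,0,0],"claw":-1},{"slide":[0,0,1.2],"angular":[0,0,0],"claw":-1},{"slide":[0,0,0.8],"angular":[0,0,0],"claw":-1},{"slide":[0,0,0.5],"angular":[0,0,0],"claw":-1},{"slide":[0,0,0.4],"angular":[0,0,0],"claw":-1},{"slide":[0,0,0.3],"angular":[0,0,0],"claw":-1},{"slide":[0,0,0.3],"angular":[0,0,0],"claw":-1},{"slide":[0,0,0.3],"angular":[0,0,0],"claw":-1},{"slide":[0,0,0],"angular":[0,0,0],"claw":-1}]' 60
python3 -c "
from h import *
go([.599,.0134,.052],.184)"
```

```text
t: 7.75
tcp_pos: [0.5993, 0.0133, 0.0559]
tool_rot: [0.639, 0.769, -0.0, -0.0]
force: [-0.8, 0.8, -1.8]
finger_gap: 0.154
gripper_force: 58.6
t 7.75 tcp [0.5993 0.0133 0.0559] x [-0.183  0.983  0.   ] y [ 0.983  0.183 -0.001] z [-0.001  0.    -1.   ] F [-0.8  0.8 -1.8] gap 0.154 gf 58.6 q [-0.16  0.73  1.62 -0.    0.78 -0.35]
slide cm (now axes) [ 0.01 -0.03  0.39]
turn about world z 0.0 => tool z -0.0
```

Plug is 3.5 mm inside with no contact force. Lower the rest and release.

```bash
python3 -m creep '[{"slide":[0,0,0.2],"angular":[0,0,0],"claw":-1},{"slide":[0,0,0.2],"angular":[0,0,0],"claw":-1},{"slide":[0,0,0],"angular":[0,0,0],"claw":-1},{"slide":[0,0,0],"angular":[0,0,0],"claw":-1}]' 60
python3 -m creep '[{"slide":[0,0,0],"angular":[0,0,0],"claw":-0.4},{"slide":[0,0,0],"angular":[0,0,0],"claw":0.2},{"slide":[0,0,0],"angular":[0,0,0],"claw":0.5},{"slide":[0,0,0],"angular":[0,0,0],"claw":0.5},{"slide":[0,0,0],"angular":[0,0,0],"claw":0.5},{"slide":[0,0,-1],"angular":[0,0,0],"claw":0.5},{"slide":[0,0,-2],"angular":[0,0,0],"claw":1},{"slide":[0,0,-3],"angular":[0,0,0],"claw":1},{"slide":[0,0,-3],"angular":[0,0,0],"claw":1},{"slide":[0,0,0],"angular":[0,0,0],"claw":1}]' 60
python3 -c "
from h import *
go([.3944,-.2062,.14],.1245)"
```

```text
t: 8.08
tcp_pos: [0.5995, 0.0133, 0.0523]
tool_rot: [0.639, 0.769, -0.0, -0.0]
force: [0.1, -0.0, -1.9]
finger_gap: 0.149
gripper_force: 58.6
t: 8.92
tcp_pos: [0.6037, 0.0128, 0.1489]
tool_rot: [0.639, 0.769, 0.003, 0.005]
force: [0.9, 0.2, -0.2]
finger_gap: 0.999
gripper_force: 0.0
t 8.92 tcp [0.6037 0.0128 0.1489] x [-0.183  0.983 -0.004] y [0.983 0.183 0.012] z [ 0.012 -0.002 -1.   ] F [ 0.9  0.2 -0.2] gap 0.999 gf 0.0 q [-0.16  0.6   1.57  0.    0.96 -0.35]
slide cm (now axes) [-17.69 -24.6    0.68]
turn about world z -0.0598 => tool z 0.0598
```

```bash
python3 -m creep '[{"slide":[-2.2,-3.05,0],"angular":[0,0,0],"claw":1},{"slide":[-2.2,-3.05,0],"angular":[0,0,0],"claw":1},{"slide":[-2.2,-3.05,0],"angular":[0,0,0],"claw":1},{"slide":[-2.2,-3.05,0],"angular":[0,0,0],"claw":1},{"slide":[-2.2,-3.05,0],"angular":[0,0,0],"claw":1},{"slide":[-2.2,-3.05,0],"angular":[0,0,0],"claw":1},{"slide":[-2.2,-3.05,0],"angular":[0,0,0],"claw":1},{"slide":[-2.2,-3.05,0],"angular":[0,0,0.06],"claw":1},{"slide":[0,0,0],"angular":[0,0,0],"claw":1},{"slide":[0,0,0],"angular":[0,0,0],"claw":1}]' 60
python3 -c "
from h import *
go([.3944,-.2062,.02],.1245)
for n in('top','scene'): cv2.imwrite('pics/%s3.png'%n,viewer.snapshot(n))
a=cv2.imread('pics/top3.png')[150:340,230:440];b=cv2.imread('pics/scene3.png')[170:360,185:395]
cv2.imwrite('pics/c3.png',cv2.convertScaleAbs(cv2.resize(np.hstack([a,b]),None,fx=1.9,fy=1.9,interpolation=2),alpha=1.4,beta=15))"
```

```text
t: 9.75
tcp_pos: [0.3909, -0.2058, 0.1426]
tool_rot: [0.664, 0.748, 0.0, 0.0]
force: [0.5, -0.5, 0.2]
finger_gap: 0.998
gripper_force: 0.0
t 9.75 tcp [ 0.3909 -0.2058  0.1426] x [-0.119  0.993 -0.   ] y [0.993 0.119 0.   ] z [ 0. -0. -1.] F [ 0.5 -0.5  0.2] gap 0.998 gf 0.0 q [-0.74  0.44  1.97  0.    0.73 -0.86]
slide cm (now axes) [-0.08  0.34 12.26]
turn about world z 0.0051 => tool z -0.0051
```

View pics/c3.png

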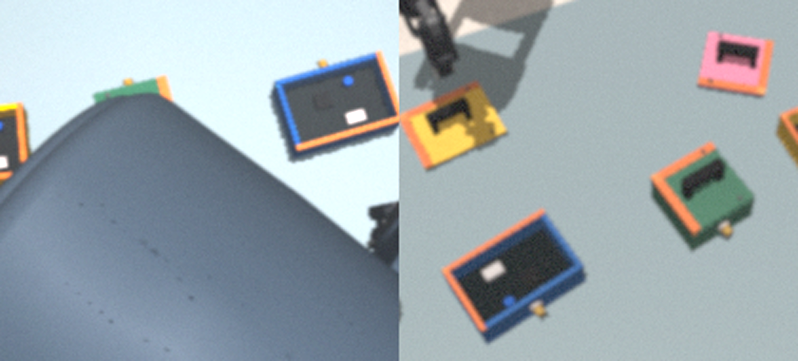

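Green is seated flush on its unit at (702,193), and the yellow cover is where it was. Now the yellow cover.

```bash
python3 -m creep '[{"slide":[-0.08,0.3,2.5],"angular":[0,0,-0.005],"claw":1},{"slide":[0,0,2.5],"angular":[0,0,0],"claw":1},{"slide":[0,0,2.5],"angular":[0,0,0],"claw":1},{"slide":[0,0,1.5],"angular":[0,0,0],"claw":1},{"slide":[0,0,1.2],"angular":[0,0,0],"claw":1},{"slide":[0,0,1],"angular":[0,0,0],"claw":1},{"slide":[0,0,0.6],"angular":[0,0,0],"claw":0.5},{"slide":[0,0,0.3],"angular":[0,0,0],"claw":0.2},{"slide":[0,0,0],"angular":[0,0,0],"claw":0},{"slide":[0,0,0],"angular":[0,0,0],"claw":0}]'
python3 -c "
from h import *
go([.3944,-.2062,.02],.1245)"
```

```text
t: 10.68
tcp_pos: [0.3955, -0.2044, 0.0215]
tool_rot: [0.66, 0.752, 0.0, 0.0]
force: [-0.2, -1.2, 0.6]
finger_gap: 0.5
gripper_force: 0.0
t 10.68 tcp [ 0.3955 -0.2044  0.0215] x [-0.13   0.992 -0.   ] y [0.992 0.13  0.   ] z [ 0. -0. -1.] F [-0.2 -1.2  0.6] gap 0.5 gf 0.0 q [-0.73  0.7   2.03  0.    0.41 -0.86]
slide cm (now axes) [-0.16 -0.13  0.15]
turn about world z -0.0058 => tool z 0.0058
```

```bash
python3 -m creep '[{"slide":[-0.15,-0.12,0.15],"angular":[0,0,0.005],"claw":0},{"slide":[0,0,0],"angular":[0,0,0],"claw":0},{"slide":[0,0,0],"angular":[0,0,0],"claw":-1},{"slide":[0,0,0],"angular":[0,0,0],"claw":-1},{"slide":[0,0,0],"angular":[0,0,0],"claw":-1},{"slide":[0,0,0],"angular":[0,0,0],"claw":-1},{"slide":[0,0,0],"angular":[0,0,0],"claw":-1},{"slide":[0,0,0],"angular":[0,0,0],"claw":-1}]' 60
python3 -m creep '[{"slide":[0,0,-1],"angular":[0,0,0],"claw":-1},{"slide":[0,0,-2],"angular":[0,0,0],"claw":-1},{"slide":[0,0,-2],"angular":[0,0,0],"claw":-1},{"slide":[0,0,-2.5],"angular":[0,0,0],"claw":-1},{"slide":[0,0,-2.5],"angular":[0,0,0],"claw":-1},{"slide":[0,0,-1.5],"angular":[0,0,0],"claw":-1},{"slide":[0,0,0],"angular":[0,0,0.04],"claw":-1},{"slide":[0,0,0],"angular":[0,0,0.035],"claw":-1},{"slide":[0,0,0],"angular":[0,0,0],"claw":-1},{"slide":[0,0,0],"angular":[0,0,0],"claw":-1}]' 60
python3 -c "
from h import *
go([.5843,.1823,.12],.05)"
```

```text
t: 11.35
tcp_pos: [0.3942, -0.2068, 0.0203]
tool_rot: [0.662, 0.749, -0.0, 0.001]
force: [-0.8, -1.0, 5.7]
finger_gap: 0.148
gripper_force: 59.4
t: 12.18
tcp_pos: [0.3935, -0.2061, 0.1346]
tool_rot: [0.689, 0.724, -0.0, -0.0]
force: [0.1, -0.9, -0.8]
finger_gap: 0.157
gripper_force: 58.8
t 12.18 tcp [ 0.3935 -0.2061  0.1346] x [-0.05   0.999  0.001] y [ 0.999  0.05  -0.001] z [-0.001  0.001 -1.   ] F [ 0.1 -0.9 -0.8] gap 0.157 gf 58.8 q [-0.74  0.46  1.97 -0.    0.72 -0.78]
slide cm (now axes) [37.84 20.99  1.47]
turn about world z 0.0002 => tool z -0.0002
```

```bash
python3 -m creep '[{"slide":[1.5,0.83,0],"angular":[0,0,0],"claw":-1},{"slide":[2.5,1.39,0],"angular":[0,0,0],"claw":-1},{"slide":[3,1.66,0],"angular":[0,0,0],"claw":-1},{"slide":[3,1.66,0],"angular":[0,0,0],"claw":-1},{"slide":[3,1.66,0],"angular":[0,0,0],"claw":-1},{"slide":[3,1.66,0],"angular":[0,0,0],"claw":-1},{"slide":[3,1.66,0],"angular":[0,0,0],"claw":-1},{"slide":[3,1.66,0],"angular":[0,0,0],"claw":-1},{"slide":[3,1.66,0],"angular":[0,0,0],"claw":-1},{"slide":[3,1.66,0],"angular":[0,0,0],"claw":-1}]' 60 >/dev/null
python3 -m creep '[{"slide":[3,1.66,0],"angular":[0,0,0],"claw":-1},{"slide":[3,1.66,0],"angular":[0,0,0],"claw":-1},{"slide":[2.3,1.3,0],"angular":[0,0,0],"claw":-1},{"slide":[1,0.6,1],"angular":[0,0,0],"claw":-1},{"slide":[0.5,0.2,1],"angular":[0,0,0],"claw":-1},{"slide":[0,0,1],"angular":[0,0,0],"claw":-1},{"slide":[0,0,0],"angular":[0,0,0],"claw":-1},{"slide":[0,0,0],"angular":[0,0,0],"claw":-1}]' 60
python3 -c "
from h import *
go([.5845,.1818,.053],.05)"
```

```text
t: 13.68
tcp_pos: [0.5823, 0.1797, 0.103]
tool_rot: [0.69, 0.724, -0.002, -0.002]
force: [0.2, 0.5, -1.4]
finger_gap: 0.151
gripper_force: 58.7
t 13.68 tcp [0.5823 0.1797 0.103 ] x [-0.048  0.999 -0.001] y [ 0.999  0.048 -0.005] z [-0.005 -0.001 -1.   ] F [ 0.2  0.5 -1.4] gap 0.151 gf 58.7 q [ 0.12  0.67  1.57 -0.    0.9   0.07]
slide cm (now axes) [0.21 0.26 4.99]
turn about world z 0.0023 => tool z -0.0023
```

```bash
python3 -m creep '[{"slide":[0.2,0.22,0.8],"angular":[0,0,-0.002],"claw":-1},{"slide":[0,0,1],"angular":[0,0,0],"claw":-1},{"slide":[0,0,0.8],"angular":[0,0,0],"claw":-1},{"slide":[0,0,0.5],"angular":[0,0,0],"claw":-1},{"slide":[0,0,0.4],"angular":[0,0,0],"claw":-1},{"slide":[0,0,0.3],"angular":[0,0,0],"claw":-1},{"slide":[0,0,0.3],"angular":[0,0,0],"claw":-1},{"slide":[0,0,0.3],"angular":[0,0,0],"claw":-1},{"slide":[0,0,0.2],"angular":[0,0,0],"claw":-1},{"slide":[0,0,0],"angular":[0,0,0],"claw":-1}]' 60
python3 -c "
from h import *
go([.5845,.1818,.053],.05)"
```

```text
t: 14.52
tcp_pos: [0.5863, 0.1835, 0.0585]
tool_rot: [0.689, 0.725, -0.0, -0.0]
force: [0.5, 0.1, -2.2]
finger_gap: 0.153
gripper_force: 58.8
t 14.52 tcp [0.5863 0.1835 0.0585] x [-0.051  0.999 -0.   ] y [ 0.999  0.051 -0.   ] z [-0. -0. -1.] F [ 0.5  0.1 -2.2] gap 0.153 gf 58.8 q [ 0.12  0.74  1.58 -0.    0.81  0.07]
slide cm (now axes) [-0.16 -0.18  0.55]
turn about world z -0.001 => tool z 0.001
```

```bash
python3 -m creep '[{"slide":[-0.1,-0.1,0],"angular":[0,0,0],"claw":-1},{"slide":[-0.05,-0.05,0.1],"angular":[0,0,0],"claw":-1},{"slide":[0,0,0.2],"angular":[0,0,0],"claw":-1},{"slide":[0,0,0.2],"angular":[0,0,0],"claw":-1},{"slide":[0,0,0.1],"angular":[0,0,0],"claw":-1},{"slide":[0,0,0],"angular":[0,0,0],"claw":-1},{"slide":[0,0,0],"angular":[0,0,0],"claw":-1}]' 60
python3 -m creep '[{"slide":[0,0,0],"angular":[0,0,0],"claw":-0.4},{"slide":[0,0,0],"angular":[0,0,0],"claw":0.2},{"slide":[0,0,0],"angular":[0,0,0],"claw":0.5},{"slide":[0,0,0],"angular":[0,0,0],"claw":0.5},{"slide":[0,0,0],"angular":[0,0,0],"claw":0.5},{"slide":[0,0,-1],"angular":[0,0,0],"claw":0.5},{"slide":[0,0,-3],"angular":[0,0,0],"claw":1},{"slide":[0,0,-4],"angular":[0,0,0],"claw":1},{"slide":[0,0,-4],"angular":[0,0,0],"claw":1},{"slide":[0,0,-4],"angular":[0,0,0],"claw":1}]' 60
python3 -m creep '[{"slide":[0,0,-4],"angular":[0,0,0],"claw":1},{"slide":[0,-3,-1],"angular":[0,0,0],"claw":1},{"slide":[0,-4,0],"angular":[0,0,0],"claw":1},{"slide":[0,-4,0],"angular":[0,0,0],"claw":1},{"slide":[0,-4,0],"angular":[0,0,0],"claw":1},{"slide":[0,0,0],"angular":[0,0,0],"claw":1}]' 60
python3 -c "
from h import *
st()
for n in('top','scene'): cv2.imwrite('pics/%s4.png'%n,viewer.snapshot(n))
a=cv2.imread('pics/top4.png')[150:340,180:390];b=cv2.imread('pics/scene4.png')[170:360,280:490]
cv2.imwrite('pics/c4.png',cv2.convertScaleAbs(cv2.resize(np.hstack([a,b]),None,fx=1.9,fy=1.9,interpolation=2),alpha=1.4,beta=15))"
```

```text
t: 15.1
tcp_pos: [0.585, 0.1819, 0.0527]
tool_rot: [0.689, 0.725, -0.0, -0.0]
force: [0.3, 0.3, -1.4]
finger_gap: 0.147
gripper_force: 58.8
t: 15.93
tcp_pos: [0.5845, 0.1818, 0.215]
tool_rot: [0.689, 0.725, -0.0, -0.0]
force: [0.8, 0.5, -0.2]
finger_gap: 1.0
gripper_force: 0.0
t: 16.43
tcp_pos: [0.4229, 0.1736, 0.2615]
tool_rot: [0.688, 0.725, -0.006, -0.005]
force: [-1.7, 0.4, -0.7]
finger_gap: 1.001
gripper_force: 0.0
t 16.43 tcp [0.4229 0.1736 0.2615] x [-0.053  0.999 -0.001] y [ 0.999  0.053 -0.015] z [-0.015 -0.002 -1.   ] F [-1.7  0.4 -0.7] gap 1.001 gf 0.0 q [0.14 0.27 1.79 0.   1.1  0.09]
```

View pics/c4.png

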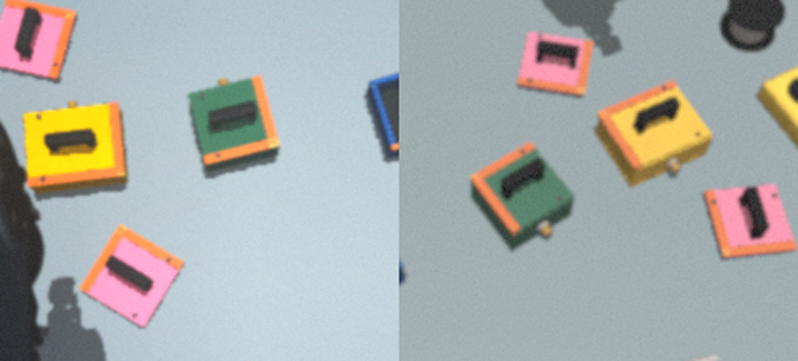

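Both covers sit flush, strips aligned. Now the stand and probe: crops from both cameras.

```bash
python3 -c "
from h import *
f=lambda p,o:(np.array(p)+.5)/1.9-.5+o
for n,p,b in(('g',[(188,93),(263,76),(279,144),(205,165)],.08),('y',[(24,108),(120,102),(126,176),(28,188)],.1)):
    c,th,r=fit(p2w('top',f(p,[180,150]),[.045]*4),.08,b);print(n,np.round(c,4),round(th,3),r)
a=cv2.imread('pics/top4.png')[235:315,480:565];b=cv2.imread('pics/scene4.png')[232:322,80:165]
z=lambda i:cv2.resize(i,None,fx=4.6,fy=4.6,interpolation=2)
a=z(a);b=z(b);b=b[:a.shape[0]+40];a=cv2.copyMakeBorder(a,0,len(b)-len(a),0,0,0)
cv2.imwrite('pics/c5.png',cv2.convertScaleAbs(np.hstack([a,b]),alpha=1.6,beta=20))"
```

```text
g [0.5978 0.0117] 0.174 [[-0.3, 0.3], [-1.1, -1.5], [2.3, 0.7], [-0.8, 0.6]]
y [0.5838 0.18  ] 0.028 [[3.5, 1.2], [0.0, -0.5], [-0.4, -1.5], [-3.1, 0.8]]
```

View pics/c5.png

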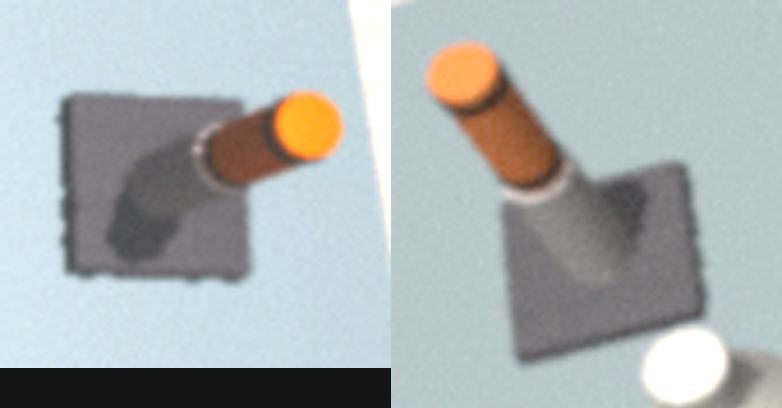

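Top crop: handle top at (310,126), base corners near (68,94), (243,100), (250,276) and (68,273). Scene crop: handle top at (76,75).

```bash
python3 -c "
from h import *
f=lambda p,o:(np.array(p)+.5)/4.6-.5+o
t=p2w('top',f([(310,126)],[480,235]),[.168]);s=p2w('scene',f([(76,75)],[80,232]),[.168]);print('handle top',t,s)
c,th,r=fit(p2w('top',f([(68,94),(243,100),(250,276),(68,273)],[480,235]),[.012]*4),.08,.08);print('base',c,th,r)
print('scene tube mouth far ctr',p2w('scene',f([(540-391,183)],[80,232]),[.09]),p2w('top',f([(222,153)],[480,235]),[.09]))
go([.44,-.388,.3])"
```

```text
handle top [[ 0.44620327 -0.4065537   0.168     ]] [[ 0.45146126 -0.40630558  0.168     ]]
base [ 0.44624884 -0.4054855 ] -0.11304459714182091 [[-1.0, -1.4], [-0.3, 0.3], [1.5, 0.3], [-0.3, 0.7]]
scene tube mouth far ctr [[ 0.45599592 -0.40732069  0.09      ]] [[ 0.44838979 -0.40397014  0.09      ]]
t 16.53 tcp [0.4332 0.1743 0.2636] x [-0.052  0.999  0.   ] y [0.999 0.052 0.   ] z [ 0.  0. -1.] F [ 1.1  0.4 -0.5] gap 0.997 gf 0.0 q [ 0.14  0.27  1.77 -0.    1.1   0.09]
slide cm (now axes) [-56.19  -2.23  -3.64]
```

```bash
python3 -m creep '[{"slide":[-2.5,-0.1,0],"angular":[0,0,0],"claw":1},{"slide":[-3.8,-0.1,0],"angular":[0,0,0],"claw":1},{"slide":[-3.8,-0.1,0],"angular":[0,0,0],"claw":1},{"slide":[-3.8,-0.1,0],"angular":[0,0,0],"claw":1},{"slide":[-3.8,-0.1,0],"angular":[0,0,0],"claw":1},{"slide":[-3.8,-0.1,0],"angular":[0,0,0],"claw":1},{"slide":[-3.8,-0.1,0],"angular":[0,0,0],"claw":1},{"slide":[-3.8,-0.1,0],"angular":[0,0,0],"claw":1},{"slide":[-3.8,-0.1,0],"angular":[0,0,0],"claw":1},{"slide":[-3.8,-0.1,0],"angular":[0,0,0],"claw":1}]' >/dev/null
python3 -m creep '[{"slide":[-3.8,-0.1,0],"angular":[0,0,0],"claw":1},{"slide":[-3.8,-0.1,0],"angular":[0,0,0],"claw":1},{"slide":[-3.8,-0.1,0],"angular":[0,0,0],"claw":1},{"slide":[-3.8,-0.1,0],"angular":[0,0,0],"claw":1},{"slide":[-3.8,-0.1,0],"angular":[0,0,0],"claw":1},{"slide":[-2.35,-0.1,0],"angular":[0,0,0],"claw":1},{"slide":[0,0,0],"angular":[0,0,0],"claw":1},{"slide":[0,0,0],"angular":[0,0,0],"claw":1},{"slide":[0,0,0],"angular":[0,0,0],"claw":1}]'
python3 -c "
from h import *
go([.4475,-.406,.126])
print('bottle',p2w('top',[(505,187)],[.15]),p2w('scene',[(145,312)],[.15]))
cv2.imwrite('pics/scene6.png',viewer.snapshot('scene'))
"
```

```text
t: 18.12
tcp_pos: [0.4491, -0.4064, 0.2627]
tool_rot: [0.689, 0.725, 0.0, -0.0]
force: [0.5, -0.4, -0.2]
finger_gap: 0.997
gripper_force: 0.0
t 18.12 tcp [ 0.4491 -0.4064  0.2627] x [-0.051  0.999  0.001] y [0.999 0.051 0.   ] z [ 0.     0.001 -1.   ] F [ 0.5 -0.4 -0.2] gap 0.997 gf 0.0 q [-0.92  0.47  1.45  0.    1.23 -0.97]
slide cm (now axes) [ 0.04 -0.16 13.67]
bottle [[ 0.59115549 -0.36025422  0.15      ]] [[ 0.59569667 -0.35978307  0.15      ]]
```

```bash
python3 -m creep '[{"slide":[0,-0.1,2.5],"angular":[0,0,0],"claw":1},{"slide":[0,0,2.5],"angular":[0,0,0],"claw":1},{"slide":[0,0,2.5],"angular":[0,0,0],"claw":1},{"slide":[0,0,2],"angular":[0,0,0],"claw":1},{"slide":[0,0,2],"angular":[0,0,0],"claw":1},{"slide":[0,0,1.2],"angular":[0,0,0],"claw":1},{"slide":[0,0,0.8],"angular":[0,0,0],"claw":1},{"slide":[0,0,0],"angular":[0,0,0],"claw":1},{"slide":[0,0,0],"angular":[0,0,0],"claw":1}]'
python3 -m creep '[{"slide":[0,0,0],"angular":[0,0,0],"claw":0},{"slide":[0,0,0],"angular":[0,0,0],"claw":0},{"slide":[0,0,0],"angular":[0,0,0],"claw":-0.4},{"slide":[0,0,0],"angular":[0,0,0],"claw":-1},{"slide":[0,0,0],"angular":[0,0,0],"claw":-1},{"slide":[0,0,0],"angular":[0,0,0],"claw":-1},{"slide":[0,0,0],"angular":[0,0,0],"claw":-1},{"slide":[0,0,0],"angular":[0,0,0],"claw":-1}]' 60
python3 -c "
from h import *
s,r=st()
cv2.imwrite('pics/scene7.png',viewer.snapshot('scene'))
b=cv2.imread('pics/scene7.png')[190:340,50:250]
cv2.imwrite('pics/c7.png',cv2.convertScaleAbs(cv2.resize(b,None,fx=3.5,fy=3.5,interpolation=2),alpha=1.6,beta=20))"
```

```text
t: 18.92
tcp_pos: [0.4483, -0.4058, 0.1282]
tool_rot: [0.688, 0.725, 0.0, 0.0]
force: [-0.7, -0.2, 0.1]
finger_gap: 0.997
gripper_force: 0.0
t: 19.58
tcp_pos: [0.4482, -0.4067, 0.1285]
tool_rot: [0.689, 0.725, -0.0, 0.001]
force: [-0.2, 0.2, 5.3]
finger_gap: 0.292
gripper_force: 58.6
t 19.58 tcp [ 0.4482 -0.4067  0.1285] x [-0.051  0.999 -0.001] y [0.999 0.051 0.001] z [ 0.001 -0.001 -1.   ] F [-0.2  0.2  5.3] gap 0.292 gf 58.6 q [-0.92  0.63  1.57  0.    0.94 -0.97]
```

View pics/c7.png

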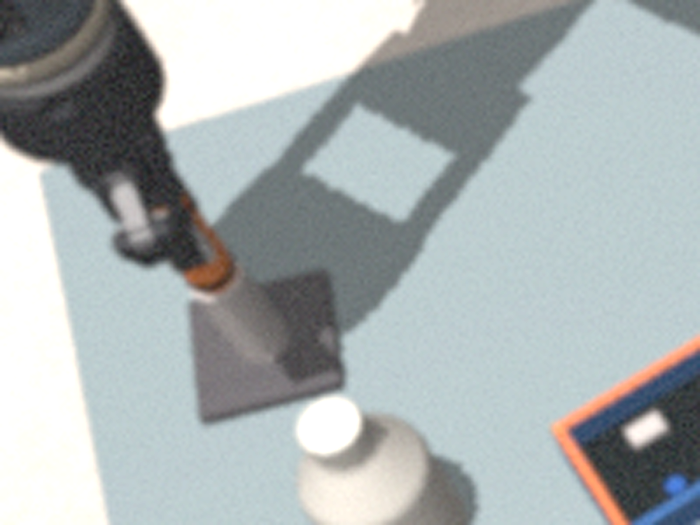

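The probe is held square and its base is in place. Tip sits 108.5 mm below TCP. Lift straight out.

```bash
python3 -m creep '[{"slide":[0,0,-0.5],"angular":[0,0,0],"claw":-1},{"slide":[0,0,-1],"angular":[0,0,0],"claw":-1},{"slide":[0,0,-1.5],"angular":[0,0,0],"claw":-1},{"slide":[0,0,-2],"angular":[0,0,0],"claw":-1},{"slide":[0,0,-2],"angular":[0,0,0],"claw":-1},{"slide":[0,0,-2],"angular":[0,0,0],"claw":-1},{"slide":[0,0,-2],"angular":[0,0,0],"claw":-1},{"slide":[0,0,-1.5],"angular":[0,0,-0.065],"claw":-1},{"slide":[0,0,0],"angular":[0,0,-0.068],"claw":-1},{"slide":[0,0,0],"angular":[0,0,0],"claw":-1}]' 60
python3 -c "
from h import *
go([.5594,.0397,.2],.184)"
```

```text
t: 20.47
tcp_pos: [0.448, -0.4068, 0.2545]
tool_rot: [0.639, 0.769, -0.0, 0.001]
force: [-0.1, -0.1, -1.5]
finger_gap: 0.295
gripper_force: 58.8
t 20.47 tcp [ 0.448  -0.4068  0.2545] x [-0.184  0.983 -0.002] y [0.983 0.184 0.001] z [ 0.001 -0.002 -1.   ] F [-0.1 -0.1 -1.5] gap 0.295 gf 58.8 q [-0.92  0.47  1.46 -0.    1.2  -1.11]
slide cm (now axes) [41.85 19.16  5.37]
turn about world z -0.0011 => tool z 0.0011
```

```bash
python3 -m creep '[{"slide":[1.4,0.64,0],"angular":[0,0,0],"claw":-1},{"slide":[2.9,1.33,0],"angular":[0,0,0],"claw":-1},{"slide":[2.9,1.33,0],"angular":[0,0,0],"claw":-1},{"slide":[2.9,1.33,0],"angular":[0,0,0],"claw":-1},{"slide":[2.9,1.33,0],"angular":[0,0,0],"claw":-1},{"slide":[2.9,1.33,0],"angular":[0,0,0],"claw":-1},{"slide":[2.9,1.33,0],"angular":[0,0,0],"claw":-1},{"slide":[2.9,1.33,0],"angular":[0,0,0],"claw":-1},{"slide":[2.9,1.33,0],"angular":[0,0,0],"claw":-1},{"slide":[2.9,1.33,0],"angular":[0,0,0],"claw":-1}]' 60 >/dev/null
python3 -m creep '[{"slide":[2.9,1.33,0],"angular":[0,0,0],"claw":-1},{"slide":[2.9,1.33,0],"angular":[0,0,0],"claw":-1},{"slide":[2.9,1.33,0],"angular":[0,0,0],"claw":-1},{"slide":[2.9,1.33,0],"angular":[0,0,0],"claw":-1},{"slide":[2,0.9,0],"angular":[0,0,0],"claw":-1},{"slide":[0.75,0.34,0],"angular":[0,0,0],"claw":-1},{"slide":[0,0,1],"angular":[0,0,0],"claw":-1},{"slide":[0,0,2],"angular":[0,0,0],"claw":-1},{"slide":[0,0,2],"angular":[0,0,0],"claw":-1},{"slide":[0,0,0.4],"angular":[0,0,0],"claw":-1}]' 60 >/dev/null
python3 -m creep '[{"slide":[0,0,0],"angular":[0,0,0],"claw":-1},{"slide":[0,0,0],"angular":[0,0,0],"claw":-1}]' 60
python3 -c "
from h import *
go([.5594,.0397,.156],.184)
for n in('top','scene'): cv2.imwrite('pics/%s8.png'%n,viewer.snapshot(n))
a=cv2.imread('pics/top8.png')[150:340,180:390];b=cv2.imread('pics/scene8.png')[170:360,250:460]
cv2.imwrite('pics/c8.png',cv2.convertScaleAbs(cv2.resize(np.hstack([a,b]),None,fx=1.9,fy=1.9,interpolation=2),alpha=1.4,beta=15))"
```

```text
t: 22.3
tcp_pos: [0.5595, 0.0393, 0.1986]
tool_rot: [0.64, 0.769, -0.0, -0.0]
force: [0.5, 0.5, -0.6]
finger_gap: 0.291
gripper_force: 58.9
t 22.3 tcp [0.5595 0.0393 0.1986] x [-0.181  0.983  0.   ] y [ 0.983  0.181 -0.001] z [-0.001 -0.    -1.   ] F [ 0.5  0.5 -0.6] gap 0.291 gf 58.9 q [-0.13  0.48  1.63 -0.    1.03 -0.31]
slide cm (now axes) [0.05 0.   4.26]
turn about world z 0.0015 => tool z -0.0015
```

View pics/c8.png

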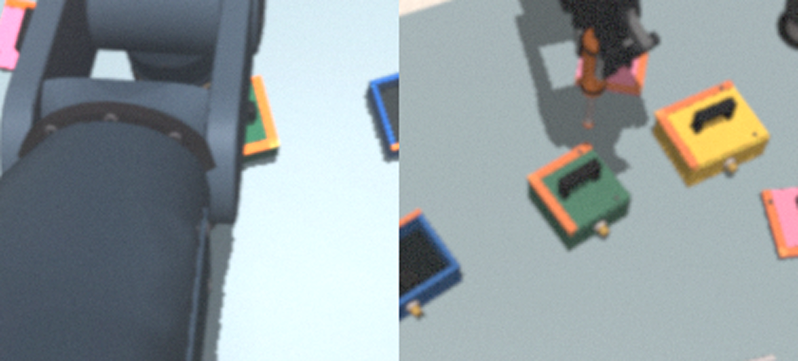

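The scene view shows the tip at mosaic (588,125), over the start corner of the green strip, with both covers still home. Checking that pixel, then descending slowly.

```bash
python3 -c "
from h import *
print('expect tip ball at',w2p('scene',[.5595,.0393,.096]),'seen 349.5,235.8')"
python3 -m creep '[{"slide":[0.05,0,0.3],"angular":[0,0,0],"claw":-1},{"slide":[0,0,0.4],"angular":[0,0,0],"claw":-1},{"slide":[0,0,0.4],"angular":[0,0,0],"claw":-1},{"slide":[0,0,0.4],"angular":[0,0,0],"claw":-1},{"slide":[0,0,0.4],"angular":[0,0,0],"claw":-1},{"slide":[0,0,0.4],"angular":[0,0,0],"claw":-1},{"slide":[0,0,0.3],"angular":[0,0,0],"claw":-1},{"slide":[0,0,0.3],"angular":[0,0,0],"claw":-1},{"slide":[0,0,0.2],"angular":[0,0,0],"claw":-1},{"slide":[0,0,0],"angular":[0,0,0],"claw":-1}]' 60 
python3 -c "
from h import *
go([.5594,.0397,.156],.184)"
```

```text
expect tip ball at [[349.46772851 233.8910219 ]] seen 349.5,235.8
t: 23.23
tcp_pos: [0.5593, 0.0407, 0.1672]
tool_rot: [0.639, 0.769, -0.0, -0.0]
force: [-0.3, 0.2, -1.2]
finger_gap: 0.286
gripper_force: 58.9
t 23.23 tcp [0.5593 0.0407 0.1672] x [-0.183  0.983  0.   ] y [ 0.983  0.183 -0.001] z [-0.001  0.    -1.   ] F [-0.3  0.2 -1.2] gap 0.286 gf 58.9 q [-0.13  0.53  1.66  0.    0.96 -0.31]
slide cm (now axes) [-0.1  -0.01  1.12]
turn about world z 0.0 => tool z -0.0
```

```bash
python3 -m creep '[{"slide":[-0.1,0,0.2],"angular":[0,0,0],"claw":-1},{"slide":[0,0,0.25],"angular":[0,0,0],"claw":-1},{"slide":[0,0,0.25],"angular":[0,0,0],"claw":-1},{"slide":[0,0,0.25],"angular":[0,0,0],"claw":-1},{"slide":[0,0,0.1],"angular":[0,0,0],"claw":-1},{"slide":[0,0,0],"angular":[0,0,0],"claw":-1},{"slide":[0,0,0],"angular":[0,0,0],"claw":-1},{"slide":[0,0,0],"angular":[0,0,0],"claw":-1}]' 60 
python3 -c "
from h import *
go([.5594,.0397,.156],.184)
cv2.imwrite('pics/scene9.png',viewer.snapshot('scene'))
b=cv2.imread('pics/scene9.png')[220:300,300:400]
cv2.imwrite('pics/c9.png',cv2.convertScaleAbs(cv2.resize(b,None,fx=5,fy=5,interpolation=2),alpha=1.4,beta=15))"
```

```text
t: 23.9
tcp_pos: [0.5599, 0.0397, 0.1574]
tool_rot: [0.639, 0.769, 0.0, 0.0]
force: [0.7, -0.1, -0.6]
finger_gap: 0.291
gripper_force: 58.9
t 23.9 tcp [0.5599 0.0397 0.1574] x [-0.183  0.983 -0.   ] y [0.983 0.183 0.   ] z [ 0. -0. -1.] F [ 0.7 -0.1 -0.6] gap 0.291 gf 58.9 q [-0.13  0.54  1.67  0.    0.94 -0.31]
slide cm (now axes) [ 0.01 -0.05  0.14]
turn about world z 0.0 => tool z -0.0
```

View pics/c9.png

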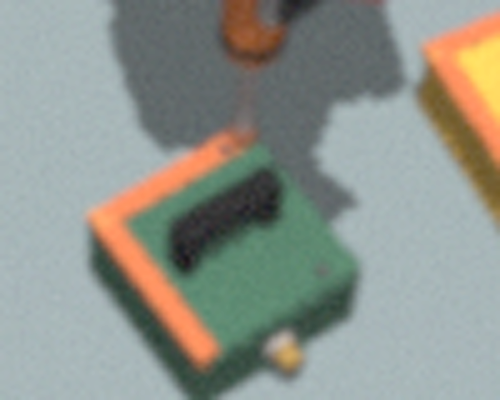

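The tip sits on the strip start, around (238,140) in the crop and about 4 mm above it. I'll lower slightly and run to the corner.

```bash
python3 -m creep '[{"slide":[0,-0.05,0.15],"angular":[0,0,0],"claw":-1},{"slide":[0,0,0],"angular":[0,0,0],"claw":-1},{"slide":[0,0,0],"angular":[0,0,0],"claw":-1},{"slide":[0,0,0],"angular":[0,0,0],"claw":-1},{"slide":[-0.2,0,0],"angular":[0,0,0],"claw":-1},{"slide":[-0.35,0,0],"angular":[0,0,0],"claw":-1},{"slide":[-0.35,0,0],"angular":[0,0,0],"claw":-1},{"slide":[-0.35,0,0],"angular":[0,0,0],"claw":-1},{"slide":[-0.35,0,0],"angular":[0,0,0],"claw":-1},{"slide":[-0.35,0,0],"angular":[0,0,0],"claw":-1}]' 60
python3 -m creep '[{"slide":[-0.35,0,0],"angular":[0,0,0],"claw":-1},{"slide":[-0.35,0,0],"angular":[0,0,0],"claw":-1},{"slide":[-0.35,0,0],"angular":[0,0,0],"claw":-1},{"slide":[-0.35,0,0],"angular":[0,0,0],"claw":-1},{"slide":[-0.35,0,0],"angular":[0,0,0],"claw":-1},{"slide":[-0.35,0,0],"angular":[0,0,0],"claw":-1},{"slide":[-0.35,0,0],"angular":[0,0,0],"claw":-1},{"slide":[-0.35,0,0],"angular":[0,0,0],"claw":-1},{"slide":[-0.35,0,0],"angular":[0,0,0],"claw":-1},{"slide":[-0.35,0,0],"angular":[0,0,0],"claw":-1}]' 60
python3 -m creep '[{"slide":[-0.35,0,0],"angular":[0,0,0],"claw":-1},{"slide":[-0.35,0,0],"angular":[0,0,0],"claw":-1},{"slide":[-0.35,0,0],"angular":[0,0,0],"claw":-1},{"slide":[-0.2,0,0],"angular":[0,0,0],"claw":-1},{"slide":[0,0,0],"angular":[0,0,0],"claw":-1},{"slide":[0,0,0],"angular":[0,0,0],"claw":-1},{"slide":[0,0,0],"angular":[0,0,0],"claw":-1},{"slide":[0,0,0],"angular":[0,0,0],"claw":-1}]' 60
python3 -c "
from h import *
go([.5718,-.0271,.1555],.184)"
```

```text
t: 24.78
tcp_pos: [0.563, 0.0199, 0.1558]
tool_rot: [0.639, 0.769, 0.0, 0.0]
force: [1.1, -0.5, -0.9]
finger_gap: 0.29
gripper_force: 58.9
t: 25.62
tcp_pos: [0.5694, -0.0143, 0.1558]
tool_rot: [0.639, 0.769, 0.0, 0.0]
force: [-0.1, 0.7, -1.1]
finger_gap: 0.29
gripper_force: 58.9
t: 26.28
tcp_pos: [0.5715, -0.0261, 0.1558]
tool_rot: [0.639, 0.769, -0.0, -0.0]
force: [-0.3, -0.1, -1.1]
finger_gap: 0.289
gripper_force: 58.9
t 26.28 tcp [ 0.5715 -0.0261  0.1558] x [-0.183  0.983  0.   ] y [ 0.983  0.183 -0.   ] z [-0.  0. -1.] F [-0.3 -0.1 -1.1] gap 0.289 gf 58.9 q [-0.24  0.56  1.64  0.    0.95 -0.43]
slide cm (now axes) [-0.1   0.01  0.03]
turn about world z -0.0002 => tool z 0.0002
```

```bash
python3 -m creep '[{"slide":[-0.1,0,0],"angular":[0,0,0],"claw":-1},{"slide":[0,0.2,0],"angular":[0,0,0],"claw":-1},{"slide":[0,0.35,0],"angular":[0,0,0],"claw":-1},{"slide":[0,0.35,0],"angular":[0,0,0],"claw":-1},{"slide":[0,0.35,0],"angular":[0,0,0],"claw":-1},{"slide":[0,0.35,0],"angular":[0,0,0],"claw":-1},{"slide":[0,0.35,0],"angular":[0,0,0],"claw":-1},{"slide":[0,0.35,0],"angular":[0,0,0],"claw":-1},{"slide":[0,0.35,0],"angular":[0,0,0],"claw":-1},{"slide":[0,0.35,0],"angular":[0,0,0],"claw":-1}]' 60 >/dev/null
python3 -m creep '[{"slide":[0,0.35,0],"angular":[0,0,0],"claw":-1},{"slide":[0,0.35,0],"angular":[0,0,0],"claw":-1},{"slide":[0,0.35,0],"angular":[0,0,0],"claw":-1},{"slide":[0,0.35,0],"angular":[0,0,0],"claw":-1},{"slide":[0,0.35,0],"angular":[0,0,0],"claw":-1},{"slide":[0,0.35,0],"angular":[0,0,0],"claw":-1},{"slide":[0,0.35,0],"angular":[0,0,0],"claw":-1},{"slide":[0,0.35,0],"angular":[0,0,0],"claw":-1},{"slide":[0,0.35,0],"angular":[0,0,0],"claw":-1},{"slide":[0,0.35,0],"angular":[0,0,0],"claw":-1}]' 60
python3 -m creep '[{"slide":[0,0.3,0],"angular":[0,0,0],"claw":-1},{"slide":[0,0,0],"angular":[0,0,0],"claw":-1},{"slide":[0,0,0],"angular":[0,0,0],"claw":-1},{"slide":[0,0,0],"angular":[0,0,0],"claw":-1},{"slide":[0,0,0],"angular":[0,0,0],"claw":-1}]' 60
python3 -c "
from h import *
go([.6386,-.0147,.1555],.184)"
```

```text
t: 27.95
tcp_pos: [0.636, -0.0153, 0.1558]
tool_rot: [0.639, 0.769, 0.0, -0.0]
force: [-0.6, -0.6, -0.8]
finger_gap: 0.286
gripper_force: 58.9
t: 28.37
tcp_pos: [0.6384, -0.0148, 0.1558]
tool_rot: [0.639, 0.769, -0.0, -0.0]
force: [-0.1, -0.0, -0.4]
finger_gap: 0.288
gripper_force: 58.9
t 28.37 tcp [ 0.6384 -0.0148  0.1558] x [-0.183  0.983  0.   ] y [ 0.983  0.183 -0.   ] z [-0.  0. -1.] F [-0.1 -0.  -0.4] gap 0.288 gf 58.9 q [-0.2   0.63  1.47 -0.    1.04 -0.38]
slide cm (now axes) [0.01 0.03 0.03]
turn about world z 0.0 => tool z -0.0
```

```bash
python3 -m creep '[{"slide":[0,0,-0.2],"angular":[0,0,0],"claw":-1},{"slide":[0,0,-0.35],"angular":[0,0,0],"claw":-1},{"slide":[0,0,-0.35],"angular":[0,0,0],"claw":-1},{"slide":[0,0,-0.35],"angular":[0,0,0],"claw":-1},{"slide":[0,0,-0.4],"angular":[0,0,0],"claw":-1},{"slide":[0,0,-0.4],"angular":[0,0,0],"claw":-1},{"slide":[0,0,-1],"angular":[0,0,0],"claw":-1},{"slide":[0,0,-2],"angular":[0,0,0],"claw":-1},{"slide":[0,0,-1.5],"angular":[0,0,0.067],"claw":-1},{"slide":[0,0,0],"angular":[0,0,0.067],"claw":-1}]' 60 >/dev/null
python3 -m creep '[{"slide":[0,0,0],"angular":[0,0,0],"claw":-1},{"slide":[0,0,0],"angular":[0,0,0],"claw":-1}]' 60
python3 -c "
from h import *
go([.5484,.2242,.1557],.05)"
```

```text
t: 29.37
tcp_pos: [0.6385, -0.0148, 0.2219]
tool_rot: [0.689, 0.725, 0.0, 0.0]
force: [0.4, -0.9, -1.7]
finger_gap: 0.288
gripper_force: 58.9
t 29.37 tcp [ 0.6385 -0.0148  0.2219] x [-0.052  0.999 -0.   ] y [0.999 0.052 0.   ] z [ 0. -0. -1.] F [ 0.4 -0.9 -1.7] gap 0.288 gf 58.9 q [-0.2   0.56  1.41 -0.    1.18 -0.25]
slide cm (now axes) [24.34 -7.77  6.62]
turn about world z -0.0017 => tool z 0.0017
```

```bash
python3 -m creep '[{"slide":[1.2,-0.4,0],"angular":[0,0,0],"claw":-1},{"slide":[2.8,-0.9,0],"angular":[0,0,0],"claw":-1},{"slide":[3,-0.95,0],"angular":[0,0,0],"claw":-1},{"slide":[3,-0.95,0],"angular":[0,0,0],"claw":-1},{"slide":[3,-0.95,0],"angular":[0,0,0],"claw":-1},{"slide":[3,-0.95,0],"angular":[0,0,0],"claw":-1},{"slide":[3,-0.95,0],"angular":[0,0,0],"claw":-1},{"slide":[2.8,-0.9,0],"angular":[0,0,0],"claw":-1},{"slide":[1.7,-0.55,0],"angular":[0,0,0],"claw":-1},{"slide":[0.8,-0.25,0],"angular":[0,0,0],"claw":-1}]' 60 >/dev/null
python3 -m creep '[{"slide":[0,0,0.5],"angular":[0,0,0],"claw":-1},{"slide":[0,0,1],"angular":[0,0,0],"claw":-1},{"slide":[0,0,1],"angular":[0,0,0],"claw":-1},{"slide":[0,0,0.5],"angular":[0,0,0],"claw":-1},{"slide":[0,0,0],"angular":[0,0,0],"claw":-1},{"slide":[0,0,0],"angular":[0,0,0],"claw":-1},{"slide":[0,0,0],"angular":[0,0,0],"claw":-1}]' 60
python3 -c "
from h import *
go([.5484,.2242,.1557],.05)
cv2.imwrite('pics/scene10.png',viewer.snapshot('scene'))
b=cv2.imread('pics/scene10.png')[170:300,300:460]
cv2.imwrite('pics/c10.png',cv2.convertScaleAbs(cv2.resize(b,None,fx=4,fy=4,interpolation=2),alpha=1.4,beta=15))"
```

```text
t: 30.78
tcp_pos: [0.5496, 0.2233, 0.1912]
tool_rot: [0.69, 0.724, 0.0, 0.0]
force: [-0.2, -0.6, -1.1]
finger_gap: 0.289
gripper_force: 58.9
t 30.78 tcp [0.5496 0.2233 0.1912] x [-0.049  0.999  0.   ] y [0.999 0.049 0.   ] z [ 0.  0. -1.] F [-0.2 -0.6 -1.1] gap 0.289 gf 58.9 q [ 0.2   0.53  1.56 -0.    1.05  0.15]
slide cm (now axes) [ 0.09 -0.12  3.55]
turn about world z 0.0011 => tool z -0.0011
```

View pics/c10.png

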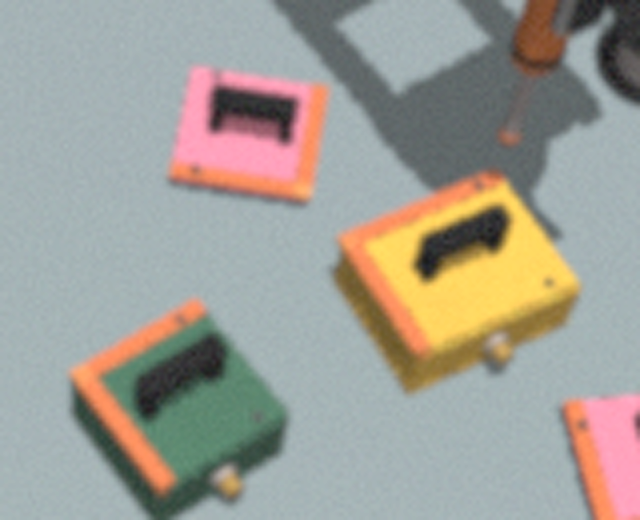

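Both covers are still home. The tip at (510,135) hangs above the yellow start dot at (480,184). Descending.

```bash
python3 -c "
from h import *
print(w2p('scene',[.5484,.2242,.045]),'dot seen 420,216; green dot',w2p('scene',[.5594,.0397,.045]),'seen',180/4+300,319/4+170)"
python3 -m creep '[{"slide":[0.08,-0.1,0.3],"angular":[0,0,0],"claw":-1},{"slide":[0,0,0.4],"angular":[0,0,0],"claw":-1},{"slide":[0,0,0.4],"angular":[0,0,0],"claw":-1},{"slide":[0,0,0.4],"angular":[0,0,0],"claw":-1},{"slide":[0,0,0.4],"angular":[0,0,0],"claw":-1},{"slide":[0,0,0.3],"angular":[0,0,0],"claw":-1},{"slide":[0,0,0.3],"angular":[0,0,0],"claw":-1},{"slide":[0,0,0.3],"angular":[0,0,0],"claw":-1},{"slide":[0,0,0.2],"angular":[0,0,0],"claw":-1},{"slide":[0,0,0],"angular":[0,0,0],"claw":-1}]' 60 >/dev/null
python3 -m creep '[{"slide":[0,0,0],"angular":[0,0,0],"claw":-1},{"slide":[0,0,0],"angular":[0,0,0],"claw":-1}]' 60
python3 -c "
from h import *
go([.5484,.2242,.1557],.05)"
```

```text
[[423.2640546  214.38320901]] dot seen 420,216; green dot [[348.0944313 247.1382774]] seen 345.0 249.75
t: 31.83
tcp_pos: [0.5482, 0.2248, 0.1614]
tool_rot: [0.689, 0.725, 0.0, 0.0]
force: [-0.9, -0.5, -0.6]
finger_gap: 0.289
gripper_force: 58.9
t 31.83 tcp [0.5482 0.2248 0.1614] x [-0.05   0.999  0.   ] y [0.999 0.05  0.   ] z [ 0.  0. -1.] F [-0.9 -0.5 -0.6] gap 0.289 gf 58.9 q [0.2  0.57 1.58 0.   0.99 0.15]
slide cm (now axes) [-0.06  0.02  0.57]
turn about world z 0.0 => tool z -0.0
```

```bash
python3 -m creep '[{"slide":[-0.05,0,0.2],"angular":[0,0,0],"claw":-1},{"slide":[0,0,0.25],"angular":[0,0,0],"claw":-1},{"slide":[0,0,0.1],"angular":[0,0,0],"claw":-1},{"slide":[0,0,0],"angular":[0,0,0],"claw":-1},{"slide":[0,0,0],"angular":[0,0,0],"claw":-1},{"slide":[0,0,0],"angular":[0,0,0],"claw":-1},{"slide":[0,0,0],"angular":[0,0,0],"claw":-1},{"slide":[-0.2,0,0],"angular":[0,0,0],"claw":-1},{"slide":[-0.35,0,0],"angular":[0,0,0],"claw":-1},{"slide":[-0.35,0,0],"angular":[0,0,0],"claw":-1}]' 60
python3 -m creep '[{"slide":[-0.35,0,0],"angular":[0,0,0],"claw":-1},{"slide":[-0.35,0,0],"angular":[0,0,0],"claw":-1},{"slide":[-0.35,0,0],"angular":[0,0,0],"claw":-1},{"slide":[-0.35,0,0],"angular":[0,0,0],"claw":-1},{"slide":[-0.35,0,0],"angular":[0,0,0],"claw":-1},{"slide":[-0.35,0,0],"angular":[0,0,0],"claw":-1},{"slide":[-0.35,0,0],"angular":[0,0,0],"claw":-1},{"slide":[-0.35,0,0],"angular":[0,0,0],"claw":-1},{"slide":[-0.35,0,0],"angular":[0,0,0],"claw":-1},{"slide":[-0.35,0,0],"angular":[0,0,0],"claw":-1}]' 60
python3 -m creep '[{"slide":[-0.35,0,0],"angular":[0,0,0],"claw":-1},{"slide":[-0.35,0,0],"angular":[0,0,0],"claw":-1},{"slide":[-0.35,0,0],"angular":[0,0,0],"claw":-1},{"slide":[-0.35,0,0],"angular":[0,0,0],"claw":-1},{"slide":[-0.35,0,0],"angular":[0,0,0],"claw":-1},{"slide":[-0.35,0,0],"angular":[0,0,0],"claw":-1},{"slide":[-0.35,0,0],"angular":[0,0,0],"claw":-1},{"slide":[-0.35,0,0],"angular":[0,0,0],"claw":-1},{"slide":[-0.35,0,0],"angular":[0,0,0],"claw":-1},{"slide":[-0.35,0,0],"angular":[0,0,0],"claw":-1}]' 60
python3 -m creep '[{"slide":[-0.35,0,0],"angular":[0,0,0],"claw":-1},{"slide":[-0.35,0,0],"angular":[0,0,0],"claw":-1},{"slide":[-0.2,0,0],"angular":[0,0,0],"claw":-1},{"slide":[0,0,0],"angular":[0,0,0],"claw":-1},{"slide":[0,0,0],"angular":[0,0,0],"claw":-1},{"slide":[0,0,0],"angular":[0,0,0],"claw":-1},{"slide":[0,0,0],"angular":[0,0,0],"claw":-1}]' 60
python3 -c "
from h import *
go([.5528,.1364,.1557],.05)"
```

```text
t: 32.67
tcp_pos: [0.5485, 0.215, 0.1559]
tool_rot: [0.689, 0.725, -0.0, 0.0]
force: [0.4, -0.0, -1.1]
finger_gap: 0.291
gripper_force: 58.9
t: 33.5
tcp_pos: [0.5503, 0.1799, 0.1558]
tool_rot: [0.689, 0.725, -0.0, 0.0]
force: [-0.3, -0.5, -0.8]
finger_gap: 0.287
gripper_force: 58.9
t: 34.33
tcp_pos: [0.552, 0.145, 0.1558]
tool_rot: [0.689, 0.725, -0.0, -0.0]
force: [-1.0, -0.5, -1.4]
finger_gap: 0.29
gripper_force: 58.9
t: 34.92
tcp_pos: [0.5524, 0.1365, 0.1558]
tool_rot: [0.689, 0.725, 0.0, -0.0]
force: [-0.4, 0.3, -1.4]
finger_gap: 0.292
gripper_force: 58.9
t 34.92 tcp [0.5524 0.1365 0.1558] x [-0.05   0.999  0.   ] y [ 0.999  0.05  -0.   ] z [-0.  0. -1.] F [-0.4  0.3 -1.4] gap 0.292 gf 58.9 q [ 0.05  0.55  1.65  0.    0.94 -0.  ]
slide cm (now axes) [-0.01  0.04  0.01]
turn about world z -0.0002 => tool z 0.0002
```

```bash
python3 -m creep '[{"slide":[0,0.2,0],"angular":[0,0,0],"claw":-1},{"slide":[0,0.35,0],"angular":[0,0,0],"claw":-1},{"slide":[0,0.35,0],"angular":[0,0,0],"claw":-1},{"slide":[0,0.35,0],"angular":[0,0,0],"claw":-1},{"slide":[0,0.35,0],"angular":[0,0,0],"claw":-1},{"slide":[0,0.35,0],"angular":[0,0,0],"claw":-1},{"slide":[0,0.35,0],"angular":[0,0,0],"claw":-1},{"slide":[0,0.35,0],"angular":[0,0,0],"claw":-1},{"slide":[0,0.35,0],"angular":[0,0,0],"claw":-1},{"slide":[0,0.35,0],"angular":[0,0,0],"claw":-1}]' 60 >/dev/null
python3 -m creep '[{"slide":[0,0.35,0],"angular":[0,0,0],"claw":-1},{"slide":[0,0.35,0],"angular":[0,0,0],"claw":-1},{"slide":[0,0.35,0],"angular":[0,0,0],"claw":-1},{"slide":[0,0.35,0],"angular":[0,0,0],"claw":-1},{"slide":[0,0.35,0],"angular":[0,0,0],"claw":-1},{"slide":[0,0.35,0],"angular":[0,0,0],"claw":-1},{"slide":[0,0.35,0],"angular":[0,0,0],"claw":-1},{"slide":[0,0.35,0],"angular":[0,0,0],"claw":-1},{"slide":[0,0.35,0],"angular":[0,0,0],"claw":-1},{"slide":[0,0.3,0],"angular":[0,0,0],"claw":-1}]' 60 >/dev/null
python3 -m creep '[{"slide":[0,0,0],"angular":[0,0,0],"claw":-1},{"slide":[0,0,0],"angular":[0,0,0],"claw":-1},{"slide":[0,0,0],"angular":[0,0,0],"claw":-1},{"slide":[0,0,0],"angular":[0,0,0],"claw":-1},{"slide":[0,0,0],"angular":[0,0,0],"claw":-1}]' 60
python3 -c "
from h import *
go([.6208,.1398,.1557],.05)
cv2.imwrite('pics/scene11.png',viewer.snapshot('scene'))
b=cv2.imread('pics/scene11.png')[170:300,300:460]
cv2.imwrite('pics/c11.png',cv2.convertScaleAbs(cv2.resize(b,None,fx=4,fy=4,interpolation=2),alpha=1.4,beta=15))"
```

```text
t: 37.0
tcp_pos: [0.6201, 0.1398, 0.1558]
tool_rot: [0.689, 0.725, -0.0, -0.0]
force: [0.3, -0.7, -0.8]
finger_gap: 0.288
gripper_force: 58.9
t 37.0 tcp [0.6201 0.1398 0.1558] x [-0.05   0.999 -0.   ] y [ 0.999  0.05  -0.   ] z [-0. -0. -1.] F [ 0.3 -0.7 -0.8] gap 0.288 gf 58.9 q [ 0.05  0.63  1.47 -0.    1.04 -0.  ]
slide cm (now axes) [0.   0.07 0.01]
turn about world z -0.0001 => tool z 0.0001
```

View pics/c11.png

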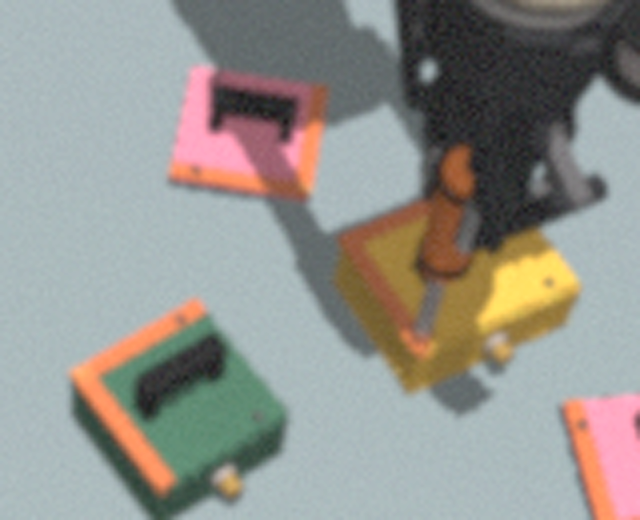

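The tip is at the end of the yellow strip, around (418,340). No blue cover exists, so the blue unit stays open. Lifting and returning to the stand.

```bash
python3 -m creep '[{"slide":[0,0,-0.2],"angular":[0,0,0],"claw":-1},{"slide":[0,0,-0.35],"angular":[0,0,0],"claw":-1},{"slide":[0,0,-0.35],"angular":[0,0,0],"claw":-1},{"slide":[0,0,-0.35],"angular":[0,0,0],"claw":-1},{"slide":[0,0,-0.4],"angular":[0,0,0],"claw":-1},{"slide":[0,0,-0.4],"angular":[0,0,0],"claw":-1},{"slide":[0,0,-1],"angular":[0,0,0],"claw":-1},{"slide":[0,0,-2],"angular":[0,0,0],"claw":-1},{"slide":[0,0,-2.5],"angular":[0,0,0],"claw":-1},{"slide":[0,0,-2.5],"angular":[0,0,0],"claw":-1}]' 60 >/dev/null
python3 -m creep '[{"slide":[0,0,-0.5],"angular":[0,0,0],"claw":-1},{"slide":[0,0,0],"angular":[0,0,0],"claw":-1},{"slide":[0,0,0],"angular":[0,0,0],"claw":-1}]' 60
python3 -c "
from h import *
go([.4482,-.4065,.255],.05)"
```

```text
t: 38.13
tcp_pos: [0.62, 0.1397, 0.2613]
tool_rot: [0.689, 0.725, -0.0, -0.0]
force: [0.3, 0.3, -1.0]
finger_gap: 0.287
gripper_force: 59.0
t 38.13 tcp [0.62   0.1397 0.2613] x [-0.05   0.999 -0.   ] y [ 0.999  0.05  -0.   ] z [-0. -0. -1.] F [ 0.3  0.3 -1. ] gap 0.287 gf 59.0 q [ 0.05  0.51  1.37 -0.    1.26 -0.  ]
slide cm (now axes) [-53.7  -19.89   0.63]
turn about world z -0.0 => tool z 0.0
```

```bash
python3 -m creep '[{"slide":[-1.5,-0.56,0],"angular":[0,0,0],"claw":-1},{"slide":[-3,-1.11,0],"angular":[0,0,0],"claw":-1},{"slide":[-3,-1.11,0],"angular":[0,0,0],"claw":-1},{"slide":[-3,-1.11,0],"angular":[0,0,0],"claw":-1},{"slide":[-3,-1.11,0],"angular":[0,0,0],"claw":-1},{"slide":[-3,-1.11,0],"angular":[0,0,0],"claw":-1},{"slide":[-3,-1.11,0],"angular":[0,0,0],"claw":-1},{"slide":[-3,-1.11,0],"angular":[0,0,0],"claw":-1},{"slide":[-3,-1.11,0],"angular":[0,0,0],"claw":-1},{"slide":[-3,-1.11,0],"angular":[0,0,0],"claw":-1}]' 60 >/dev/null
python3 -m creep '[{"slide":[-3,-1.11,0],"angular":[0,0,0],"claw":-1},{"slide":[-3,-1.11,0],"angular":[0,0,0],"claw":-1},{"slide":[-3,-1.11,0],"angular":[0,0,0],"claw":-1},{"slide":[-3,-1.11,0],"angular":[0,0,0],"claw":-1},{"slide":[-3,-1.11,0],"angular":[0,0,0],"claw":-1},{"slide":[-3,-1.11,0],"angular":[0,0,0],"claw":-1},{"slide":[-3,-1.11,0],"angular":[0,0,0],"claw":-1},{"slide":[-2,-0.75,0],"angular":[0,0,0],"claw":-1},{"slide":[-1.2,-0.4,0],"angular":[0,0,0],"claw":-1},{"slide":[-0.5,-0.2,0],"angular":[0,0,0],"claw":-1}]' 60 >/dev/null
python3 -m creep '[{"slide":[0,0,0],"angular":[0,0,0],"claw":-1},{"slide":[0,0,0],"angular":[0,0,0],"claw":-1},{"slide":[0,0,0],"angular":[0,0,0],"claw":-1}]' 60
python3 -c "
from h import *
go([.4482,-.4065,.22],.05)"
```

```text
t: 40.05
tcp_pos: [0.4507, -0.3997, 0.261]
tool_rot: [0.689, 0.725, 0.0, -0.001]
force: [0.8, 0.3, -0.7]
finger_gap: 0.295
gripper_force: 59.0
t 40.05 tcp [ 0.4507 -0.3997  0.261 ] x [-0.051  0.999  0.002] y [ 0.999  0.051 -0.   ] z [-0.001  0.002 -1.   ] F [ 0.8  0.3 -0.7] gap 0.295 gf 59.0 q [-0.91  0.47  1.46  0.    1.22 -0.96]
slide cm (now axes) [-0.67 -0.29  4.1 ]
turn about world z -0.0014 => tool z 0.0014
```

```bash
python3 -m creep '[{"slide":[-0.4,-0.15,0.5],"angular":[0,0,0],"claw":-1},{"slide":[-0.25,-0.1,1],"angular":[0,0,0],"claw":-1},{"slide":[0,0,1],"angular":[0,0,0],"claw":-1},{"slide":[0,0,0.7],"angular":[0,0,0],"claw":-1},{"slide":[0,0,0.3],"angular":[0,0,0],"claw":-1},{"slide":[0,0,0],"angular":[0,0,0],"claw":-1},{"slide":[0,0,0],"angular":[0,0,0],"claw":-1},{"slide":[0,0,0],"angular":[0,0,0],"claw":-1}]' 60
python3 -c "
from h import *
go([.4482,-.4065,.1285],.05)"
```

```text
t: 40.72
tcp_pos: [0.4486, -0.4082, 0.2266]
tool_rot: [0.689, 0.725, -0.0, 0.0]
force: [0.1, -0.7, 0.3]
finger_gap: 0.291
gripper_force: 59.0
t 40.72 tcp [ 0.4486 -0.4082  0.2266] x [-0.05   0.999 -0.001] y [0.999 0.05  0.   ] z [ 0. -0. -1.] F [ 0.1 -0.7  0.3] gap 0.291 gf 59.0 q [-0.92  0.51  1.49  0.    1.15 -0.97]
slide cm (now axes) [ 0.18 -0.03  9.81]
turn about world z -0.0 => tool z 0.0
```

```bash
python3 -m creep '[{"slide":[0.15,0,0.5],"angular":[0,0,0],"claw":-1},{"slide":[0,0,0.8],"angular":[0,0,0],"claw":-1},{"slide":[0,0,0.8],"angular":[0,0,0],"claw":-1},{"slide":[0,0,0.8],"angular":[0,0,0],"claw":-1},{"slide":[0,0,0.8],"angular":[0,0,0],"claw":-1},{"slide":[0,0,0.8],"angular":[0,0,0],"claw":-1}]' 60
python3 -m creep '[{"slide":[0,0,1],"angular":[0,0,0],"claw":-1},{"slide":[0,0,1],"angular":[0,0,0],"claw":-1},{"slide":[0,0,1],"angular":[0,0,0],"claw":-1},{"slide":[0,0,0.8],"angular":[0,0,0],"claw":-1},{"slide":[0,0,0.6],"angular":[0,0,0],"claw":-1},{"slide":[0,0,0.3],"angular":[0,0,0],"claw":-1},{"slide":[0,0,0],"angular":[0,0,0],"claw":-1},{"slide":[0,0,0],"angular":[0,0,0],"claw":-1}]' 60
python3 -c "
from h import *
go([.4482,-.4065,.1285],.05)"
```

```text
t: 41.22
tcp_pos: [0.4481, -0.4063, 0.1801]
tool_rot: [0.689, 0.725, 0.0, -0.0]
force: [0.3, -0.0, -1.0]
finger_gap: 0.294
gripper_force: 59.0
t: 41.88
tcp_pos: [0.4484, -0.4067, 0.1344]
tool_rot: [0.689, 0.725, -0.0, 0.0]
force: [-0.5, -0.1, -0.3]
finger_gap: 0.291
gripper_force: 59.0
t 41.88 tcp [ 0.4484 -0.4067  0.1344] x [-0.05   0.999 -0.   ] y [0.999 0.05  0.   ] z [ 0. -0. -1.] F [-0.5 -0.1 -0.3] gap 0.291 gf 59.0 q [-0.92  0.62  1.57  0.    0.95 -0.97]
slide cm (now axes) [ 0.02 -0.02  0.59]
turn about world z 0.0 => tool z -0.0
```

Lower the last 6 mm, release, retreat up and out of view.

```bash
python3 -m creep '[{"slide":[0,0,0.3],"angular":[0,0,0],"claw":-1},{"slide":[0,0,0.2],"angular":[0,0,0],"claw":-1},{"slide":[0,0,0.05],"angular":[0,0,0],"claw":-1},{"slide":[0,0,0],"angular":[0,0,0],"claw":-1}]' 60
python3 -m creep '[{"slide":[0,0,0],"angular":[0,0,0],"claw":-0.2},{"slide":[0,0,0],"angular":[0,0,0],"claw":0.2},{"slide":[0,0,0],"angular":[0,0,0],"claw":0.6},{"slide":[0,0,0],"angular":[0,0,0],"claw":0.8},{"slide":[0,0,0],"angular":[0,0,0],"claw":0.8},{"slide":[0,0,0],"angular":[0,0,0],"claw":0.8},{"slide":[0,0,-1],"angular":[0,0,0],"claw":0.8},{"slide":[0,0,-2],"angular":[0,0,0],"claw":0.8},{"slide":[0,0,-3],"angular":[0,0,0],"claw":0.8},{"slide":[0,0,-3],"angular":[0,0,0],"claw":0.8}]' 60
python3 -m creep '[{"slide":[0,0,-3],"angular":[0,0,0],"claw":0.8},{"slide":[0,0,-3],"angular":[0,0,0],"claw":0.8},{"slide":[3,-1.5,0],"angular":[0,0,0],"claw":0.8},{"slide":[4,-0.5,0],"angular":[0,0,0],"claw":0.8},{"slide":[4,-0.5,0],"angular":[0,0,0],"claw":0.8},{"slide":[4,0,0],"angular":[0,0,0],"claw":0.8},{"slide":[3,0,0],"angular":[0,0,0],"claw":0.8},{"slide":[0,0,0],"angular":[0,0,0],"claw":0.8},{"slide":[0,0,0],"angular":[0,0,0],"claw":0.8},{"slide":[0,0,0],"angular":[0,0,0],"claw":0.8}]' 60
python3 -c "
from h import *
for n in('top','scene'): cv2.imwrite('pics/%s12.png'%n,viewer.snapshot(n))
a=cv2.imread('pics/scene12.png')[150:430,70:520]
cv2.imwrite('pics/c12.png',cv2.convertScaleAbs(cv2.resize(a,None,fx=1.75,fy=1.75,interpolation=2),alpha=1.4,beta=15))
print(w2p('scene',[.447,-.4062,.168]))"
```

```text
t: 42.22
tcp_pos: [0.4482, -0.4065, 0.1288]
tool_rot: [0.689, 0.725, 0.0, -0.0]
force: [-0.7, 0.0, -1.1]
finger_gap: 0.288
gripper_force: 59.0
t: 43.05
tcp_pos: [0.4478, -0.406, 0.2197]
tool_rot: [0.689, 0.725, 0.0, -0.001]
force: [0.9, -0.5, -0.6]
finger_gap: 0.9
gripper_force: 0.0
t: 43.88
tcp_pos: [0.4149, -0.2288, 0.2797]
tool_rot: [0.689, 0.725, -0.0, 0.001]
force: [0.1, -0.3, 0.2]
finger_gap: 0.901
gripper_force: 0.0
[[ 95.7129121  245.89631492]]
```

View pics/c12.png

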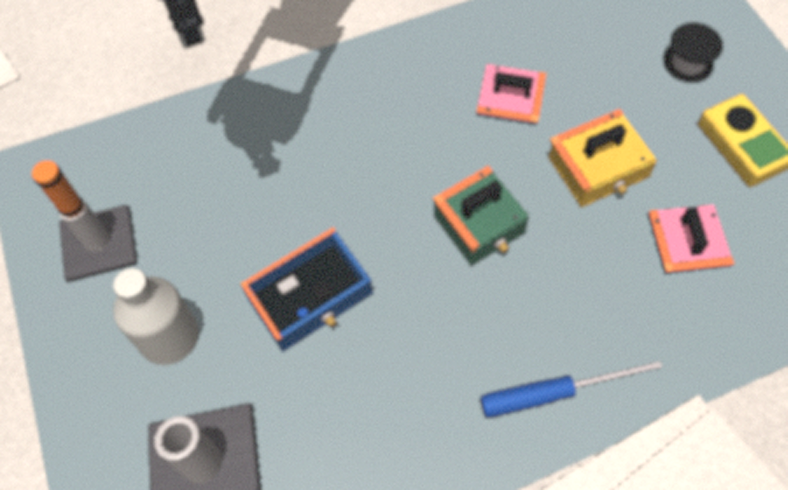

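The probe hangs upright in its stand, with the handle top at (46,172). Both covers are home and the bystanders are where they were. Handing in.

```bash
python3 -c "
from station import ticket
print(ticket.sign_off())"
```

```text
the job is handed in; nothing more can be done
None
```

I handed the job in at about 44 s, with no verdict shown: both covers on the bench (green, yellow) are home, their strips were traced in order with the tip about 2 mm above, the blue unit stays open because its cover is missing, the probe is back in its stand, and the spool, bottle and meter were left alone.

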